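# Lock an LED tea light into its charging dock with sprung tongs

## Robot

A 6-joint arm with a two-finger parallel gripper is mounted at the origin on a cart in front of the work surface, level with it; the furniture and walls round the work are solid. World frame = base frame: x ahead of the robot, y to its left, z up, the work surface at z = 0. Lengths are in m, angles in rad, forces in N, time in s.
With the tool pointing down it reaches from about 0.35 to 0.925 m from the base axis. Payload 6.4 kg.
Tool frame: the origin (TCP) lies midway between the tips of the shut fingers; the grasp point (between the pads) lies 19 mm behind it; z points along the fingers, y is the direction in which the jaws open and shut (so a half turn about z gives the same grasp; the last joint's range is limited). The gripper opens to 85 mm and grips with 20 to 120 N. Pads are 22 mm wide; open, the fingers measure 114 mm over their backs; the gripper's body (76 mm by 85 mm) begins 54 mm behind the grasp point. The pads swing forward as they close: fully open they stand 13 mm farther back than shut.
Start: joints at [1.009, 0.245, 1.558, -0, 1.339, -0.174], TCP at [0.246, 0.602, 0.21] pointing down, gripper open.
Joint ranges: [-3.13, 3.13], [-1.02, 2.26], [0.13, 2.54], [-0.95, 4.09], [0.21, 2.88], [-2.74, 2.74]. Speed limits (rad/s): [2.57, 2.57, 3.14, 3.14, 3.14, 3.14].

## Interface

Orientations are given as a unit quaternion [x, y, z, w].
In Python, from station import manip gives the robot as it stands. The module is installed in compiled form; this text tells all that it offers.
- The arm moves only by the tool jog_arm, never from a script. Its arguments are lists of equal length, an entry for each row: "claw": the opening in per cent of the stroke, from 0 (shut) to 100 (fully open); "xyz": the shift along the tool's x, y, z normalised to -1 to 1, where 1 is 30 cm, a list of three; "twist": the turn, a rotation vector about the tool's x, y, z normalised to -1 to 1, where 1 is 180 degrees, a list of three. A call has 1 to 20 rows; each row shifts and turns the pose as measured when the row begins, along the tool's axes as they then stand; what a row does not reach is not made up. A row lasts 1/10 s, in which the tool goes at most 50 mm and 8.59 degrees, less where a joint would pass 70% of its speed; a pose out of reach is approached as far as the arm can. A call with a number of a shift or a turn outside -1 to 1 is refused whole. A call with a gripper value outside its range is refused whole. The fingers move at their own pace and stop on an object; "squeeze" is the grip in N (left out, the last holds). Time passes only in rows, so rows that do not move let the fingers close. It gives the time, the measured TCP pose, the force and the opening at its end, in the units of the state.
- manip.observe(): the state, without advancing time (a new reading comes with each control period).
- manip.snapshot(name): name is "scene" or "top"; returns (picture, depth): 420x560x3 uint8, red, green, blue; 420x560 float32, m along the optical axis (not along the pixel's ray), 0 where there is no reading.
- manip.get_calibration(name): a dict with "mtx" (3x3 intrinsics, pixels), "R" (3x3) and "t" (3): a world point X has camera coordinates R X + t. Camera axes: x right, y down, z forward; pixel columns grow to the right and rows downward; lengths in m; the calibration is good to about 2 mm. A picture is of the moment at which its call begins. get_calibration takes no time and is no camera call.
- manip.close_job(): hands the job in, once; it reports no verdict.
The state is a dict: "time": time; "joint_positions": joint angles; "qvel": joint speeds; "joint_efforts": joint torques, N m; "position": TCP position; "eef_rot": TCP orientation; "force": force on the tool from outside, world axes, zero at the start; "wrist_torque": the same for the moment, N m; "grip_width": finger opening in m.
Only numpy, scipy, OpenCV 4.12 (cv2) and the standard library are available. Lean on these libraries where they do the work, as an engineer would, in place of code of your own. Each camera call takes 0.05 s, during which the arm holds its last target. There are 200 camera calls.

## Task

Use the sprung tongs to lift the LED tea light out of the candle glass and put it on charge in the one empty dock of the charging tray: rest it lightly on the bayonet ring, feel round for the slots, push it down on the spring and turn it clockwise until it locks, without ever forcing it. Handle the light only with the tongs, never with the gripper itself. Then stand the tongs back in their stand, tips down, and leave the glass and everything else where they are.

Things in the scene. Friction and masses are not known exactly. Their poses are not given: they have to be found in the camera images.
- light_centre (a point): Centre of the loose LED tea light, half-way up it: 22 mm above its foot, level with its shoulder; z up its axis. A white puck 38 mm wide, 22 mm tall, with a round frosted flame stub on top, 21 mm wide, straight-sided for 14 mm above the shoulder, rounded to the top 44 mm above the foot. 36 to 59 g. At the start it stands upright near the middle of the candle glass.
- light: The same tea light; origin at the centre of its foot, z up. Three bayonet lugs, 5 mm wide, stand out from 2 to 5 mm above the foot, to 23 mm from the axis; one points along x, the others 120 degrees either side of it.
- candle_glass: Clear low tumbler, 76 mm wide, 86 mm tall, that holds the tea light; origin at the centre of its underside. Inner floor 11 mm up; inside 52 mm wide at the floor, 60 mm at the rim. Loose, 0.22 kg.
- tongs: Sprung steel tongs, 146 mm tall standing on their tips, a bow at the top, two jaws that close along y; 80 g. Origin on the axis, level with the tips, z up. A squeeze of 30 to 45 N at the sleeves presses each tip on the light's stub with 7 to 12 N. Pushed down, the tips may slide some mm along the stub, until their ends bear on the shoulder.
- tongs_grip (a point): Where to squeeze the tongs, on their axis 95 mm above the tips, 51 mm below the top: half-way up two black silicone sleeves, 34 mm tall, 16 mm wide, outer faces to +y and -y, 44 mm apart when free, about 38 mm with the jaws shut on the stub, 34 mm at the limit. The spring pushes back with 3 N free, 7 N at 38 mm. Held at 42 to 43 mm the jaws are open and the tongs stay held; at 44 mm they drop.
- tongs_tip (a point): Point on the tongs' axis level with the ends of the tips; x, y, z as the tongs. The silicone-faced steel tips are 18 mm wide (along x), 3 mm thick and 20 mm tall; they stand 39 mm apart inside when free, 34 mm with the sleeves at 42.5 mm.
- jaw_left (a joint): How far each jaw is squeezed (rad; both move alike): 0 free, about 0.02 with the sleeves at 42.5 mm, 0.07 shut on the stub, 0.12 the limit.
- stand: Steel tongs stand, fixed: a rectangular open sleeve on a foot plate; origin at the centre of its underside. Its inside is 31 mm (x) by 64 mm (y), floor 4.5 mm up, walls to 43 mm and a flared rim to 46 mm. The tongs stand in it on their tips, their y along its y.
- tray: Black charging tray, fixed, 136 mm (x) by 194 mm (y), with six round docks in two rows of three, 58 mm apart; five hold a tea light already, one is empty (any of the six). Origin at the centre of its underside; the docks stand on its 6 mm base.
- dock: The empty dock, fixed: a round black cup, 56 mm wide and 24 mm tall, origin at the centre of its underside, z up. Bore 49 mm wide, its mouth bevelled to 54 mm. A sprung brass contact in the middle pushes the light up: with its foot 4 mm above dock_seat by less than 1 N, at dock_seat 3 N, at the lowest (2.8 mm below dock_seat) 5 N. Not locked, the light springs up again.
- dock_ring (a point): On the empty dock's axis, level with the top of its grey bayonet ring, 17.5 mm above the dock's underside. The ring is 3.5 mm thick, 40 mm wide inside, with six slots, 9 mm wide, every 60 degrees. It was fitted any way round: where the slots point differs each time and is not given. It does not turn. Off the slots the light's lugs rest on the ring, its foot 6.5 mm above dock_seat.
- dock_seat (a point): On the empty dock's axis, at the height of the foot of a locked light: 9 mm above the dock's underside. Under the ring beside each slot hangs a 1.2 mm lip, so the light must be held at least 1.5 mm below this height while it is turned clockwise (seen from above); 25 degrees from the slot's middle the lugs meet a stop. Let go there, the light rises behind the lip to this height, locked.
- votive: Tinted ribbed glass votive with a wax candle in it, 73 mm wide, 104 mm tall, a bystander; origin at the centre of its underside.
- salt_cellar: Round wooden salt cellar with a lid, 70 mm wide, 67 mm tall, a bystander; origin at the centre of its underside.
- order_pad: White order pad, 125 x 75 x 12 mm, a bystander; origin at the centre of its underside.
- pen: Black pen, 145 mm long, a bystander; origin under its middle.
- matchbox: Dark green matchbox, 46 x 78 x 18 mm, a bystander; origin at the centre of its underside. Behind it, fixed along the back: a copper jug, a stack of plates, a wine bottle (300 mm tall) and a white pepper mill (450 mm tall).
Mind the look-alikes: they are no part of the job. There is more than one size of the tongs; the job needs the larger.

How it is judged:
By the outcome, as a careful person would: the job done as asked, in the order asked, and still so for the second after the job is handed in, with the robot touching nothing.
It also fails if it takes over 69 s, if anything falls off the work surface, if the arm or the gripper's body presses on something with over 40 N, if the wrist force passes 120 N, or if a joint passes its speed limit or range.

## Working session

There is one attempt and no reset: what is moved stays moved. The work goes in short steps, Python scripts to look and compute and a tool call to move; the robot and the scene stay as the last step left them, time stands still between calls to the robot, and variables do not carry over. Pictures are saved under pics/ and viewed, about 8 in all and at most 12, crops included, and the job is handed in when it is done.

Besides the shell and the picture viewer there is one more tool, called after "Call:" in YAML: its name, and indented under it one key for each argument. jog_arm: Moves the arm, as the interface text tells. Scaled input: -1 to 1 covers 30 cm each way for a shift and 180 degrees each way for a turn. Its arguments: {"type":"object","properties":{"claw":{"type":"array","items":{"type":"number"}},"xyz":{"type":"array","items":{"type":"array","items":{"type":"number","minimum":-1,"maximum":1}}},"twist":{"type":"array","items":{"type":"array","items":{"type":"number","minimum":-1,"maximum":1}}},"squeeze":{"type":"number"}},"required":["claw","xyz","twist"]}

```bash
mkdir -p pics
cat > h.py <<'E'
import numpy as np, cv2
from station import manip
def cal(n):
    c=manip.get_calibration(n); return np.array(c["mtx"]),np.array(c["R"]),np.array(c["t"]).ravel()
def grab(n,tag):
    p,d=manip.snapshot(n); np.savez(f"{tag}_{n}.npz",p=p,d=d); return p,d
def load(n,tag):
    z=np.load(f"{tag}_{n}.npz"); return z["p"],z["d"]
def ray(n,u,v,z):
    K,R,t=cal(n); C=-R.T@t; r=R.T@np.linalg.inv(K)@np.array([u,v,1.]); return C+r*(z-C[2])/r[2]
def cloud(n,d):
    K,R,t=cal(n); v,u=np.mgrid[:d.shape[0],:d.shape[1]]
    q=np.stack([(u-K[0,2])/K[0,0]*d,(v-K[1,2])/K[1,1]*d,d],-1); P=(q-t)@R; P[d<=0]=np.nan; return P
def proj(n,X):
    K,R,t=cal(n); q=K@(R@np.array(X)+t); return q[:2]/q[2]
E
python3 - <<'E'
from h import *
for n in("scene","top"):
    p,d=grab(n,"a"); cv2.imwrite(f"pics/a_{n}.png",cv2.resize(p[:,:,::-1],(800,600),interpolation=cv2.INTER_CUBIC))
    K,R,t=cal(n); print(n,K.round(1).tolist(),(-R.T@t).round(3),R[2].round(3))
print(manip.observe())
E
```

```text
scene [[419.9, 0.0, 275.4], [0.0, 419.9, 205.6], [0.0, 0.0, 1.0]] [-0.226 -0.362  0.652] [ 0.747  0.366 -0.555]
top [[426.5, 0.0, 271.3], [0.0, 426.5, 212.4], [0.0, 0.0, 1.0]] [0.355 0.023 1.244] [ 0.144 -0.011 -0.99 ]
{'time': 0.1, 'joint_positions': array([ 1.00890813e+00,  2.45705158e-01,  1.55889332e+00,  5.92815895e-06,
        1.33869032e+00, -1.74099474e-01]), 'qvel': array([-0.00087513, -0.00138123, -0.00267656,  0.00123167,  0.00189669,
        0.00057646]), 'joint_efforts': array([-4.26646839e-04, -4.30671537e+01, -3.27129507e+01, -1.93891224e-04,
        2.81426808e-03, -5.31381531e-06]), 'position': array([0.24549774, 0.60128228, 0.20941489]), 'eef_rot': array([ 1.92682334e-01,  9.81260821e-01, -7.90254858e-04, -3.07779233e-04]), 'force': array([-0.01709534,  0.36854494,  1.58339885]), 'wrist_torque': array([ 0.00501392, -0.02813074, -0.01437852]), 'grip_width': 0.0856916699613}
```

View pics/a_scene.png

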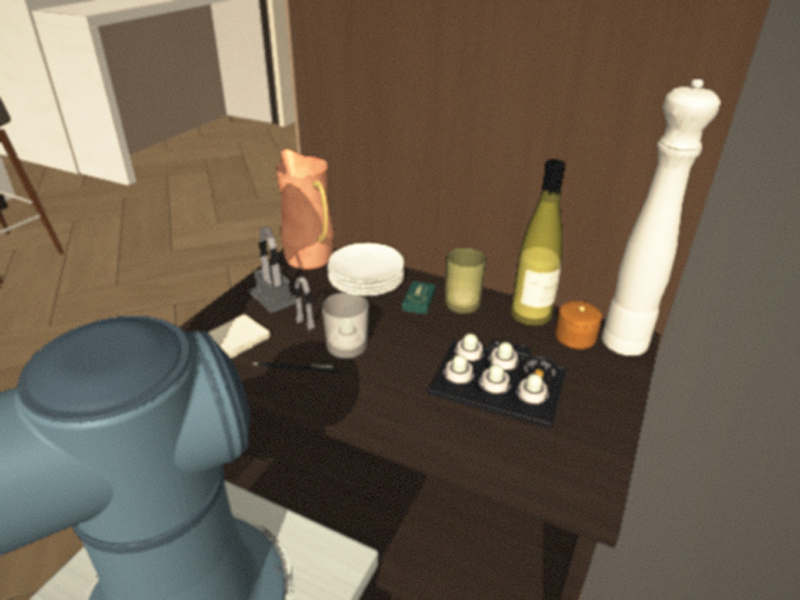

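View pics/a_top.png

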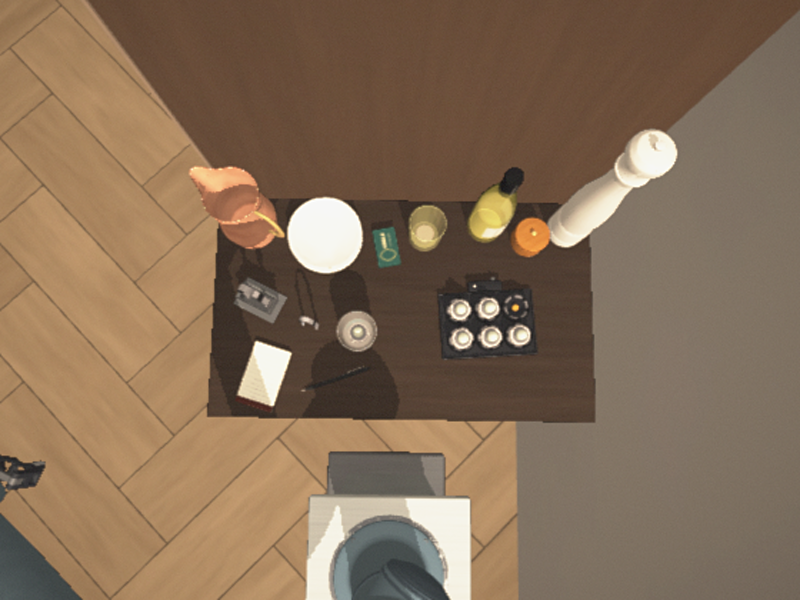

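The scene view shows the stand with tongs at (270,280), the small tongs at (303,300), the glass at (346,325) and the tray at (500,375), whose empty dock is at (541,368). In the top view the stand is at (260,298), the glass at (357,331) and the empty dock at (516,306).

Run:
```python
from h import *
p,d=load("top","a"); q,e=load("scene","a")
s=0.7
def crop(p,x0,x1,y0,y1,w,h): return cv2.resize(p[y0:y1,x0:x1,::-1],(w,h),interpolation=cv2.INTER_CUBIC)
A=crop(p,155,275,180,260,450,300); B=crop(p,300,380,180,260,300,300)
C=crop(q,165,265,150,260,350,300)if 0 else crop(q,165,275,150,255,400,300); D=crop(q,295,405,225,300,400,300)
im=np.vstack([np.hstack([A,B,np.zeros((300,50,3),np.uint8)]),np.hstack([C,D])]); cv2.imwrite("pics/b.png",im)
P=cloud("top",d)
# top cloud: heights by region
def reg(x0,x1,y0,y1): return P[y0:y1,x0:x1].reshape(-1,3)
S=reg(160,205,190,230)
for zl in(0.06,0.03,0.015):
    m=S[S[:,2]>zl]; print("stand>",zl,len(m),m.mean(0).round(3),m.min(0).round(3),m.max(0).round(3))
# bright and high parts
for h0,h1 in((.03,.05),(.1,.12),(.12,.16),(.16,.25)):
    m=S[(S[:,2]>h0)&(S[:,2]<h1)]; print(h0,h1,len(m),m.mean(0).round(4) if len(m) else 0)
T=reg(203,228,185,235); m=T[T[:,2]>0.01]; print("small",len(m),m.min(0).round(3),m.max(0).round(3))
# tray objects: white circles
hsv=cv2.cvtColor(p,cv2.COLOR_RGB2HSV)
M=((hsv[...,2]>150)&(hsv[...,1]<90)).astype(np.uint8); M[:,:300]=0;M[:,385:]=0;M[:195]=0;M[255:]=0
n,l,st,c=cv2.connectedComponentsWithStats(M)
for i in range(1,n):
    if st[i,4]>15:
        print("white",st[i].tolist(),c[i].round(1),ray("top",*c[i],0.035).round(4),np.nanmax(P[l==i][:,2]).round(3))
M=((hsv[...,0]<25)&(hsv[...,1]>120)&(hsv[...,2]>120)).astype(np.uint8); M[:,345:]*=1; M[:200]=0;M[230:]=0;M[:,:340]=0;M[:,380:]=0
n,l,st,c=cv2.connectedComponentsWithStats(M)
for i in range(1,n): print("brass",st[i].tolist(),c[i],ray("top",*c[i],0.018).round(4))
G=reg(235,265,217,247); 
for h0,h1 in((.02,.04),(.04,.06),(.06,.08),(.08,.095)):
    m=G[(G[:,2]>h0)&(G[:,2]<h1)]; print("glass",h0,len(m),m.mean(0).round(4) if len(m) else 0,(m.min(0).round(3),m.max(0).round(3)) if len(m) else 0)
```

```text
stand> 0.06 113 [0.535 0.265 0.123] [0.523 0.249 0.06 ] [0.549 0.294 0.154]
stand> 0.03 257 [0.537 0.268 0.079] [0.507 0.232 0.03 ] [0.572 0.313 0.154]
stand> 0.015 300 [0.537 0.267 0.071] [0.507 0.232 0.015] [0.572 0.313 0.154]
0.03 0.05 137 [0.5389 0.2707 0.0433]
0.1 0.12 27 [0.5321 0.2601 0.1113]
0.12 0.16 65 [0.5363 0.2669 0.1422]
0.16 0.25 0 0
small 119 [0.48  0.138 0.011] [0.608 0.181 0.101]
white [334, 209, 16, 14, 166] [341.5 215.7] [ 0.5249 -0.1912  0.035 ] 0.061
white [313, 210, 17, 14, 164] [321.4 216.7] [ 0.521  -0.1335  0.035 ] 0.061
white [335, 229, 17, 14, 165] [343.2 235.8] [ 0.4671 -0.1956  0.035 ] 0.061
white [356, 228, 15, 14, 160] [363.2 234.8] [ 0.471  -0.2527  0.035 ] 0.06
white [315, 230, 16, 15, 169] [322.8 236.9] [ 0.4632 -0.1371  0.035 ] 0.06
brass [358, 213, 5, 5, 22] [360.09090909 214.90909091] [ 0.5305 -0.2484  0.018 ]
glass 0.02 159 [0.4765 0.0705 0.032 ] (array([0.437, 0.036, 0.02 ]), array([0.505, 0.102, 0.04 ]))
glass 0.04 97 [0.4806 0.073  0.0503] (array([0.435, 0.036, 0.04 ]), array([0.506, 0.104, 0.059]))
glass 0.06 53 [0.4853 0.0782 0.0697] (array([0.435, 0.036, 0.06 ]), array([0.508, 0.105, 0.08 ]))
glass 0.08 67 [0.4741 0.0688 0.0844] (array([0.433, 0.033, 0.08 ]), array([0.508, 0.107, 0.089]))
```

View pics/b.png

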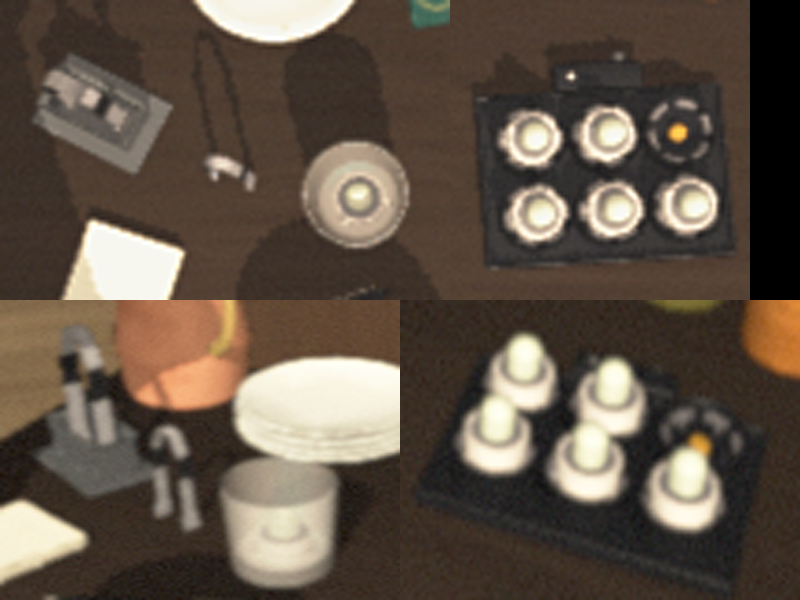

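The crops show the large tongs in the stand (long axis along crop direction (100,50)), the small pair standing beside them, and the empty dock at the far right with its brass contact at crop (678,132).

Run:
```python
from h import *
p,d=load("top","a"); q,e=load("scene","a"); P=cloud("top",d); Q=cloud("scene",e)
S=P[185:235,155:207].reshape(-1,3)
r=S[(S[:,2]>.036)&(S[:,2]<.052)]; print("rim rect",cv2.minAreaRect((r[:,:2]*1000).astype(np.float32)))
print("stand plate+sleeve"); 
f=S[(S[:,2]>.004)&(S[:,2]<.052)]; print(cv2.minAreaRect((f[:,:2]*1000).astype(np.float32)))
def pca(m):
    c=m[:,:2].mean(0); u,s,v=np.linalg.svd(m[:,:2]-c); pr=(m[:,:2]-c)@v.T; mid=c+((pr.max(0)+pr.min(0))/2)@v
    return c.round(4),mid.round(4),v[0].round(3),(np.ptp(pr,0)).round(4)
for n,X in(("top",S),("scene",Q[140:235,160:225].reshape(-1,3))):
    X=X[(X[:,0]>.49)&(X[:,0]<.59)&(X[:,1]>.225)&(X[:,1]<.32)]
    for a,b in((.145,.16),(.12,.16),(.085,.112)):
        m=X[(X[:,2]>a)&(X[:,2]<b)]; 
        if len(m)>4: print(n,a,b,len(m),pca(m))
# light in glass: brightest blob
for n,pp,(x0,x1,y0,y1) in(("top",p,(235,268,215,250)),("scene",q,(222,262,205,250))):
    g=pp[y0:y1,x0:x1].astype(float); sc=g.mean(2)
    print(n,"max",sc.max()); 
    for th in(.9,.95):
        M=(sc>th*sc.max()).astype(np.uint8); k,l,st,c=cv2.connectedComponentsWithStats(M); i=1+np.argmax(st[1:,4]); cc=c[i]+[x0,y0]; print(n,st[i].tolist(),cc,ray(n,*cc,.053).round(4))
# glass rim top: from cloud z>.08
G=P[215:250,233:268].reshape(-1,3); m=G[(G[:,2]>.082)&(G[:,2]<.092)]; print("glass rim",cv2.minEnclosingCircle((m[:,:2]*1000).astype(np.float32)))
# jug nearest points
J=P[110:185,130:205].reshape(-1,3); J=J[(J[:,2]>.02)]; dd=np.hypot(J[:,0]-.537,J[:,1]-.267); i=np.argsort(dd)[:5]; print("jug near",J[i].round(3),dd[i].round(3))
J=Q[90:190,180:240].reshape(-1,3);J=J[(J[:,2]>.05)&(J[:,0]>.57)]; dd=np.hypot(J[:,0]-.537,J[:,1]-.267); i=np.argsort(dd)[:3]; print("jug near",J[i].round(3),dd[i].round(3))
# scene lights
hsv=cv2.cvtColor(q,cv2.COLOR_RGB2HSV); M=((hsv[...,2]>150)&(hsv[...,1]<90)).astype(np.uint8); M[:,:300]=0;M[:,400:]=0;M[:225]=0;M[290:]=0
# flame tips in both views by depth peaks: points z>.048
for n,X in(("top",P[195:255,300:385]),("scene",Q[225:295,300:400])):
    m=X.reshape(-1,3); m=m[(m[:,2]>.045)&(m[:,2]<.07)&(m[:,0]>.43)&(m[:,0]<.56)&(m[:,1]<-.1)&(m[:,1]>-.29)]
    for cx,cy in((.525,-.191),(.521,-.133),(.467,-.195),(.471,-.252),(.463,-.137)):
        k=m[np.hypot(m[:,0]-cx,m[:,1]-cy)<.022]; print(n,len(k),k.mean(0).round(4))
# ring brightness vs angle
pr=np.array([.5295,-.2486])
for rad in(.0215,.0235):
    a=np.arange(0,360,6); v=[cv2.getRectSubPix(cv2.cvtColor(p,cv2.COLOR_RGB2GRAY),(1,1),tuple(map(float,proj("top",[pr[0]+rad*np.cos(t),pr[1]+rad*np.sin(t),.0235]))))[0,0] for t in np.radians(a)]
    z=np.sum(np.array(v)*np.exp(-6j*np.radians(a))); print(rad,v,"bright phase",(-np.degrees(np.angle(z))/6).round(1),abs(z)/len(v))
```

```text
rim rect ((538.9613037109375, 272.1817932128906), (75.0123291015625, 40.749900817871094), 64.41250610351562)
stand plate+sleeve
((540.027587890625, 276.4490966796875), (145.84112548828125, 150.807373046875), 1.5464876890182495)
top 0.145 0.16 35 (array([0.5377, 0.2704]), array([0.5376, 0.2704]), array([-0.423, -0.906]), array([0.021 , 0.0116]))
top 0.12 0.16 65 (array([0.5363, 0.2669]), array([0.538 , 0.2711]), array([-0.387, -0.922]), array([0.0366, 0.012 ]))
top 0.085 0.112 24 (array([0.532, 0.26 ]), array([0.5352, 0.2717]), array([-0.235, -0.972]), array([0.0451, 0.0161]))
scene 0.145 0.16 23 (array([0.5357, 0.2673]), array([0.5365, 0.2691]), array([-0.326, -0.946]), array([0.0222, 0.0129]))
scene 0.12 0.16 91 (array([0.5356, 0.2667]), array([0.5372, 0.2696]), array([-0.381, -0.924]), array([0.04  , 0.0147]))
scene 0.085 0.112 101 (array([0.5364, 0.2694]), array([0.5373, 0.2705]), array([-0.389, -0.921]), array([0.0473, 0.0169]))
top max 246.33333333333334
top [14, 16, 4, 2, 7] [250.28571429 231.42857143] [0.4735 0.0686 0.053 ]
top [14, 16, 3, 2, 5] [250.2 231.6] [0.473  0.0689 0.
[... 1945 characters left out ...]
t8(53), np.uint8(62), np.uint8(84), np.uint8(91), np.uint8(89), np.uint8(83), np.uint8(74), np.uint8(63), np.uint8(57), np.uint8(49), np.uint8(48), np.uint8(51), np.uint8(56), np.uint8(61), np.uint8(63), np.uint8(58), np.uint8(62), np.uint8(62), np.uint8(50), np.uint8(42), np.uint8(41), np.uint8(48), np.uint8(60), np.uint8(77), np.uint8(96), np.uint8(91), np.uint8(98), np.uint8(91), np.uint8(85), np.uint8(63), np.uint8(42), np.uint8(41), np.uint8(72), np.uint8(101), np.uint8(118), np.uint8(134), np.uint8(147), np.uint8(139), np.uint8(101), np.uint8(61), np.uint8(45), np.uint8(79), np.uint8(126), np.uint8(147), np.uint8(154), np.uint8(157), np.uint8(157)] bright phase -13.0 15.320424537988037
```

```bash
cat >> h.py <<'E'
from scipy.spatial.transform import Rotation as Ro
def go(x,y,z,psi):
    """print tool-frame shift (units of .3 m) and twist (units of pi) to a vertical pose with tool y at psi deg"""
    s=manip.observe(); R0=Ro.from_quat(s["eef_rot"]); a=np.radians(psi); yy=np.array([np.cos(a),np.sin(a),0]); zz=np.array([0,0,-1.]); R1=Ro.from_matrix(np.c_[np.cross(yy,zz),yy,zz])
    d=R0.inv().apply(np.array([x,y,z])-s["position"])/.3; w=(R0.inv()*R1).as_rotvec()/np.pi
    print("shift",d.round(4),"mm",np.linalg.norm(d*300).round(1),"twist",w.round(4),"deg",(w*180).round(2))
def st():
    s=manip.observe(); R0=Ro.from_quat(s["eef_rot"]).as_matrix()
    print("t",round(s["time"],2),"pos",s["position"].round(4),"psi",np.degrees(np.arctan2(R0[1,1],R0[0,1])).round(2),"tilt",R0[:2,2].round(4),"F",s["force"].round(2),"T",s["wrist_torque"].round(2),"w",round(float(s["grip_width"]),4),"q",s["joint_positions"].round(2))
E
python3 -c "
from h import *
st();go(.5375,.27,.21,65.5)"
```

```text
t 0.1 pos [0.2455 0.6013 0.2094] psi 67.78 tilt [-0.0009 -0.0014] F [-0.02  0.37  1.58] T [ 0.01 -0.03 -0.01] w 0.0857 q [ 1.01  0.25  1.56  0.    1.34 -0.17]
shift [-1.3186e+00 -6.5420e-01 -1.3000e-03] mm 441.6 twist [-0.0005 -0.0001  0.0127] deg [-0.1  -0.02  2.28]
```

Call:
jog_arm:
  claw: [100,100,100,100,100,100,100,100,100,100]
  xyz:
    - [-0.132,-0.0655,0]
    - [-0.132,-0.0655,0]
    - [-0.132,-0.0655,0]
    - [-0.132,-0.0655,0]
    - [-0.132,-0.0655,0]
    - [-0.132,-0.0655,0]
    - [-0.132,-0.0655,0]
    - [-0.132,-0.0655,0]
    - [-0.132,-0.0655,0]
    - [0,0,0]
  twist:
    - [0,0,0]
    - [0,0,0]
    - [0,0,0]
    - [0,0,0]
    - [0,0,0]
    - [0,0,0]
    - [0,0,0]
    - [0,0,0]
    - [0,0,0]
    - [0,0,0]

```text
time: 1.1
position: [0.5152, 0.2912, 0.2042]
eef_rot: [0.19, 0.982, -0.003, -0.003]
force: [-0.6, 1.0, -0.0]
grip_width: 0.0854
```

```bash
python3 -c "
from h import *
st();go(.5375,.27,.18,65.5)"
```

```text
t 1.1 pos [0.5152 0.2912 0.2042] psi 68.07 tilt [-0.0065 -0.0057] F [-0.62  0.98 -0.03] T [0.05 0.01 0.  ] w 0.0854 q [ 0.32  0.12  1.71 -0.    1.32 -0.86]
shift [-0.0956 -0.0372  0.0806] mm 39.1 twist [-0.0025 -0.0012  0.0143] deg [-0.45 -0.22  2.57]
```

Call:
jog_arm:
  claw: [100,100,100]
  xyz:
    - [-0.0956,-0.037,0.04]
    - [0,0,0]
    - [0,0,0]
  twist:
    - [-0.0025,-0.0012,0.0143]
    - [0,0,0]
    - [0,0,0]

```text
time: 1.4
position: [0.5377, 0.2691, 0.1907]
eef_rot: [0.214, 0.977, 0.0, -0.001]
force: [-0.1, 0.4, 0.3]
grip_width: 0.0855
```

```bash
python3 -c "
from h import *
st();go(.5375,.27,.084,65.5)"
```

```text
t 1.4 pos [0.5377 0.2691 0.1907] psi 65.29 tilt [-0.0021  0.0006] F [-0.12  0.4   0.28] T [-0.04 -0.01 -0.01] w 0.0855 q [ 0.28  0.15  1.7   0.    1.29 -0.86]
shift [0.0011 0.0027 0.3558] mm 106.7 twist [-0.0001 -0.0007 -0.0012] deg [-0.02 -0.13 -0.21]
```

Call:
jog_arm:
  claw: [100,100,100,100,100,100]
  xyz:
    - [0.001,0.0025,0.09]
    - [0,0,0.09]
    - [0,0,0.09]
    - [0,0,0.07]
    - [0,0,0.015]
    - [0,0,0]
  twist:
    - [0,0,0]
    - [0,0,0]
    - [0,0,0]
    - [0,0,0]
    - [0,0,0]
    - [0,0,0]

```text
time: 2.0
position: [0.5344, 0.2762, 0.0832]
eef_rot: [0.21, 0.978, 0.001, -0.0]
force: [0.2, 0.4, 0.1]
grip_width: 0.0855
```

```bash
python3 -c "
from h import *
st();go(.5375,.27,.083,65.5)"
```

```text
t 2.0 pos [0.5344 0.2762 0.0832] psi 65.8 tilt [0.0001 0.0025] F [0.24 0.36 0.1 ] T [-0.02  0.03  0.08] w 0.0855 q [ 0.29  0.28  1.77  0.    1.1  -0.86]
shift [-0.0179 -0.0148  0.0005] mm 7.0 twist [ 0.0007 -0.0003  0.0017] deg [ 0.13 -0.06  0.3 ]
```

Call:
jog_arm:
  claw: [100,100,70,58,58]
  xyz:
    - [-0.0179,-0.0148,0]
    - [0,0,0]
    - [0,0,0]
    - [0,0,0]
    - [0,0,0]
  twist:
    - [0,0,0.0017]
    - [0,0,0]
    - [0,0,0]
    - [0,0,0]
    - [0,0,0]
  squeeze: 20

```text
time: 2.5
position: [0.5404, 0.2711, 0.0885]
eef_rot: [0.212, 0.977, 0.003, 0.003]
force: [-0.9, -0.8, -0.1]
grip_width: 0.0496
```

```bash
python3 -c "
from h import *
st();go(.5375,.27,.083,65.5)
p,d=grab('top','c');q,e=grab('scene','c')
a=cv2.resize(p[180:240,155:215,::-1],(400,400),interpolation=3);b=cv2.resize(q[130:230,150:250,::-1],(400,400),interpolation=3)
cv2.imwrite('pics/c.png',np.hstack([a,b]))"
```

```text
t 2.5 pos [0.5404 0.2711 0.0885] psi 65.54 tilt [0.0079 0.0048] F [-0.86 -0.79 -0.1 ] T [ 0.02 -0.02 -0.  ] w 0.0496 q [ 0.28  0.27  1.76  0.    1.1  -0.87]
shift [ 0.0073 -0.0074  0.0183] mm 6.3 twist [0.0024 0.0017 0.0002] deg [0.44 0.3  0.04]
```

View pics/c.png

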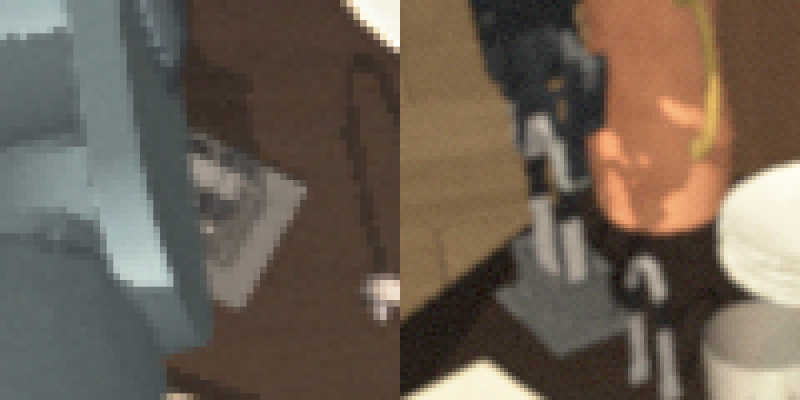

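The view shows the fingers astride the tongs just below the bow at (545,160), with the tips still in the stand.

Call:
jog_arm:
  claw: [58,58]
  xyz:
    - [0.0073,-0.0074,0.0183]
    - [0,0,0]
  twist:
    - [0.0024,0.0017,0]
    - [0,0,0]

```text
time: 2.8
position: [0.537, 0.2699, 0.0823]
eef_rot: [0.212, 0.977, -0.0, -0.001]
force: [-0.1, -0.2, -0.1]
grip_width: 0.0495
```

```bash
python3 -c "
from h import *
st();go(.5375,.27,.083,65.5)"
```

```text
t 2.8 pos [0.537  0.2699 0.0823] psi 65.54 tilt [-0.0012 -0.0004] F [-0.11 -0.18 -0.1 ] T [ 0.03 -0.03 -0.01] w 0.0495 q [ 0.28  0.28  1.77 -0.    1.1  -0.87]
shift [-0.0013  0.001  -0.0023] mm 0.8 twist [-0.0003 -0.0003  0.0002] deg [-0.05 -0.05  0.04]
```

Call:
jog_arm:
  claw: [58,58]
  xyz:
    - [0,0,0]
    - [0,0,0]
  twist:
    - [0,0,0]
    - [0,0,0]

```text
time: 3.0
position: [0.5367, 0.2698, 0.0818]
eef_rot: [0.212, 0.977, -0.001, -0.001]
force: [-0.3, -0.6, -1.1]
grip_width: 0.0497
```

```bash
python3 -c "
from h import *
st();go(.5375,.27,.083,65.5)"
```

```text
t 3.0 pos [0.5367 0.2698 0.0818] psi 65.55 tilt [-0.0021 -0.0007] F [-0.26 -0.61 -1.12] T [ 0.04 -0.01  0.05] w 0.0497 q [ 0.28  0.28  1.77 -0.    1.1  -0.87]
shift [-0.0021  0.0016 -0.0039] mm 1.4 twist [-0.0005 -0.0005  0.0003] deg [-0.09 -0.09  0.05]
```

Call:
jog_arm:
  claw: [54,51,49,49,49]
  xyz:
    - [0.0,0,0]
    - [0,0,0]
    - [0,0,0]
    - [0,0,0]
    - [0,0,0]
  twist:
    - [0,0,0]
    - [0,0,0]
    - [0,0,0]
    - [0,0,0]
    - [0,0,0]

```text
time: 3.5
position: [0.5366, 0.2694, 0.0819]
eef_rot: [0.212, 0.977, -0.001, -0.001]
force: [-0.3, -1.4, 1.3]
grip_width: 0.0421
```

```bash
python3 -c "
from h import *
st();go(.5375,.27,.083,65.5)"
```

```text
t 3.5 pos [0.5366 0.2694 0.0819] psi 65.56 tilt [-0.0026 -0.0017] F [-0.26 -1.39  1.29] T [-0.13  0.02  0.08] w 0.0421 q [ 0.28  0.28  1.77 -0.    1.1  -0.87]
shift [-0.0019  0.003  -0.0037] mm 1.5 twist [-0.0008 -0.0005  0.0003] deg [-0.15 -0.1   0.06]
```

Call:
jog_arm:
  claw: [49,49,49,49,49,49,49,49]
  xyz:
    - [0,0,-0.03]
    - [0,0,-0.06]
    - [0,0,-0.08]
    - [0,0,-0.08]
    - [0,0,-0.08]
    - [0,0,-0.06]
    - [0,0,-0.03]
    - [0,0,0]
  twist:
    - [0,0,0]
    - [0,0,0]
    - [0,0,0]
    - [0,0,0]
    - [0,0,0]
    - [0,0,0]
    - [0,0,0]
    - [0,0,0]

```text
time: 4.3
position: [0.5364, 0.2704, 0.2149]
eef_rot: [0.212, 0.977, 0.0, -0.001]
force: [-0.0, 0.5, -0.7]
grip_width: 0.0418
```

```bash
python3 -c "
from h import *
st();go(.4720,.0692,.21,65.5)
q,e=grab('scene','d');p,_=grab('top','d')
cv2.imwrite('pics/d.png',np.hstack([cv2.resize(q[100:250,150:300,::-1],(400,400),interpolation=3),cv2.resize(p[150:250,150:250,::-1],(400,400),interpolation=3)]))"
```

```text
t 4.3 pos [0.5364 0.2704 0.2149] psi 65.54 tilt [-0.0023  0.0008] F [-0.05  0.46 -0.67] T [ 0.02 -0.01 -0.04] w 0.0418 q [ 0.28  0.13  1.68  0.    1.33 -0.87]
shift [-0.0822 -0.6993  0.0162] mm 211.3 twist [-0.0001 -0.0008  0.0002] deg [-0.01 -0.14  0.04]
```

View pics/d.png

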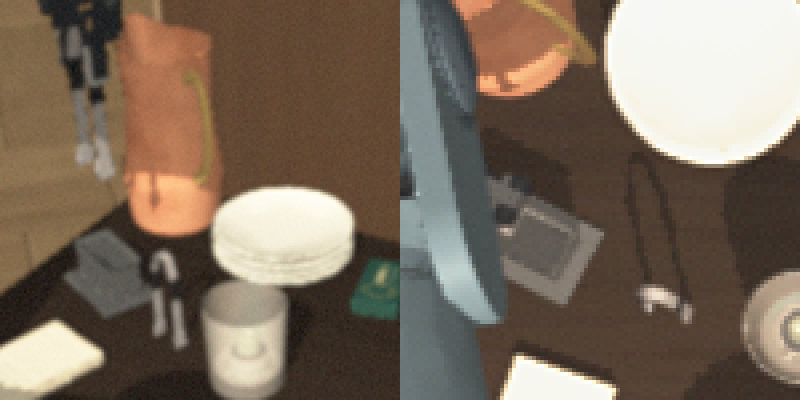

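The tongs hang from the gripper (tips near (100,165) in the left crop) and the stand is empty.

Call:
jog_arm:
  claw: [49,49,49,49,49,49,49,49]
  xyz:
    - [-0.012,-0.1,0]
    - [-0.012,-0.11,0]
    - [-0.012,-0.11,0]
    - [-0.012,-0.11,0]
    - [-0.012,-0.11,0]
    - [-0.012,-0.1,0]
    - [-0.01,-0.04,0]
    - [0,0,0]
  twist:
    - [0,0,0]
    - [0,0,0]
    - [0,0,0]
    - [0,0,0]
    - [0,0,0]
    - [0,0,0]
    - [0,0,0]
    - [0,0,0]

```text
time: 5.2
position: [0.4649, 0.0682, 0.201]
eef_rot: [0.211, 0.977, -0.003, -0.012]
force: [-0.1, 0.1, -1.2]
grip_width: 0.0419
```

```bash
python3 -c "
from h import *
st();go(.4725,.069,.20,65.5)"
```

```text
t 5.2 pos [0.4649 0.0682 0.201 ] psi 65.67 tilt [-0.0255 -0.0004] F [-0.13  0.07 -1.18] T [ 0.   -0.02 -0.01] w 0.0419 q [-0.09 -0.16  2.   -0.    1.33 -1.24]
shift [-0.0221  0.013   0.0027] mm 7.7 twist [-0.0035 -0.0073  0.0009] deg [-0.62 -1.32  0.16]
```

Call:
jog_arm:
  claw: [49,49,49,49,49,49]
  xyz:
    - [-0.0221,0.013,0]
    - [0,0,0]
    - [0,0,0.06]
    - [0,0,0.06]
    - [0,0,0.05]
    - [0,0,0]
  twist:
    - [-0.0035,-0.0073,0.0009]
    - [0,0,0]
    - [0,0,0]
    - [0,0,0]
    - [0,0,0]
    - [0,0,0]

```text
time: 5.8
position: [0.4753, 0.0745, 0.1478]
eef_rot: [0.209, 0.978, 0.002, 0.001]
force: [-0.1, 0.6, -0.7]
grip_width: 0.0419
```

```bash
python3 -c "
from h import *
st();go(.4725,.069,.145,65.5)"
```

```text
t 5.8 pos [0.4753 0.0745 0.1478] psi 65.86 tilt [0.0031 0.0024] F [-0.11  0.59 -0.71] T [-0.03  0.04  0.01] w 0.0419 q [-0.08 -0.09  2.04  0.    1.2  -1.23]
shift [ 0.001  -0.0206  0.0092] mm 6.8 twist [0.0011 0.0006 0.002 ] deg [0.2  0.11 0.36]
```

Call:
jog_arm:
  claw: [49,49,49]
  xyz:
    - [0.001,-0.0206,0.009]
    - [0,0,0]
    - [0,0,0]
  twist:
    - [0.001,0.0006,0.002]
    - [0,0,0]
    - [0,0,0]

```text
time: 6.1
position: [0.4736, 0.0699, 0.1464]
eef_rot: [0.211, 0.977, 0.0, 0.001]
force: [-0.6, 0.3, -1.0]
grip_width: 0.0418
```

```bash
python3 -c "
from h import *
st();go(.4725,.069,.130,65.5)
q,e=grab('scene','e');p,_=grab('top','e')
cv2.imwrite('pics/e.png',np.hstack([cv2.resize(q[150:260,190:300,::-1],(400,400),interpolation=3),cv2.resize(p[180:260,210:290,::-1],(400,400),interpolation=3)]))"
```

```text
t 6.1 pos [0.4736 0.0699 0.1464] psi 65.61 tilt [0.0019 0.0002] F [-0.6   0.26 -0.96] T [-0.02 -0.    0.02] w 0.0418 q [-0.09 -0.1   2.04  0.    1.19 -1.24]
shift [ 0.0021 -0.0042  0.0548] mm 16.5 twist [0.0003 0.0005 0.0006] deg [0.06 0.1  0.11]
```

View pics/e.png

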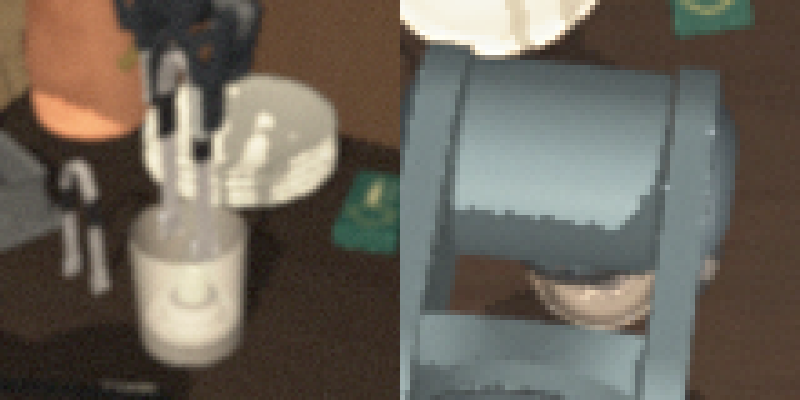

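The left crop shows both tips inside the glass mouth at (170,225) and (205,245), straddling the stub at (195,285), perhaps a few mm left of it.

```bash
python3 -c "
from h import *
q,e=load('scene','e')
f=lambda X:((proj('scene',X)-[190,150])*400/110).round(1)
print('tip axis',f([.4736,.0699,.069]),f([.4736,.0699,.079]),'stub mid',f([.4725,.069,.042]),'stub top',f([.4725,.069,.055]))
a=np.radians(65.6);u=np.array([np.cos(a),np.sin(a),0])
for s in(1,-1): print('tip',f(np.array([.4736,.0699,.072])+s*.0185*u))
g=cv2.cvtColor(q,cv2.COLOR_RGB2GRAY); print(g[222:242:2,232:256])
"
```

```text
tip axis [188.1 247.8] [187.6 235.4] stub mid [190. 282.] stub top [189.3 266.3]
tip [171.8 231.5]
tip [204.5 257. ]
[[190 194 195 187 184 181 183 182 187 189 190 186 191 196 201 203 205 204
  207 199 197 188 173 158]
 [197 203 207 213 214 218 218 218 220 226 232 236 230 223 220 216 218 211
  208 203 197 186 176 153]
 [194 203 209 213 215 218 218 222 223 226 229 228 223 220 217 210 215 214
  205 202 195 187 173 152]
 [192 203 205 213 215 216 214 219 224 227 226 226 222 219 207 196 196 204
  209 201 191 188 172 151]
 [194 205 213 214 207 198 197 217 225 226 225 223 223 216 205 187 176 185
  201 204 198 184 174 148]
 [202 210 214 218 208 195 190 204 214 221 221 220 218 207 194 181 181 190
  199 204 206 193 174 151]
 [206 213 210 215 221 219 210 205 201 198 198 197 195 197 199 202 208 207
  200 195 201 193 180 146]
 [203 211 209 210 220 224 228 227 227 226 226 226 225 224 222 220 215 202
  196 192 193 191 173 143]
 [197 206 211 213 217 221 224 227 227 230 230 229 225 223 221 214 208 205
  193 194 189 181 159 124]
 [188 202 210 213 216 218 222 226 226 228 228 228 222 223 222 217 211 207
  205 190 176 155 125  99]]
```

Call:
jog_arm:
  claw: [49,49,49,49]
  xyz:
    - [0.0,-0.007,0.02]
    - [0,-0.004,0.025]
    - [0,0,0.015]
    - [0,0,0]
  twist:
    - [0,0,0]
    - [0,0,0]
    - [0,0,0]
    - [0,0,0]

```text
time: 6.6
position: [0.4724, 0.0664, 0.1276]
eef_rot: [0.211, 0.977, 0.0, 0.002]
force: [-0.1, -0.1, -0.8]
grip_width: 0.0419
```

```bash
python3 -c "
from h import *
st();go(.4733,.068,.112,65.5)"
```

```text
t 6.6 pos [0.4724 0.0664 0.1276] psi 65.58 tilt [0.0033 0.    ] F [-0.06 -0.06 -0.82] T [ 0.02 -0.   -0.  ] w 0.0419 q [-0.1  -0.07  2.06  0.    1.15 -1.24]
shift [-0.0002  0.0061  0.0519] mm 15.7 twist [0.0004 0.001  0.0005] deg [0.08 0.17 0.08]
```

Call:
jog_arm:
  claw: [49,49,49,49,49]
  xyz:
    - [0,0.006,0.02]
    - [0,0,0.018]
    - [0,0,0.012]
    - [0,0,0.002]
    - [0,0,0]
  twist:
    - [0,0.001,0]
    - [0,0,0]
    - [0,0,0]
    - [0,0,0]
    - [0,0,0]

```text
time: 7.1
position: [0.4737, 0.0681, 0.1109]
eef_rot: [0.211, 0.977, 0.001, 0.0]
force: [-0.0, -0.7, 1.2]
grip_width: 0.042
```

```bash
python3 -c "
from h import *
st();go(.4733,.068,.1115,65.5)"
```

```text
t 7.1 pos [0.4737 0.0681 0.1109] psi 65.59 tilt [0.0006 0.0012] F [-0.03 -0.72  1.25] T [-0.09  0.05 -0.01] w 0.042 q [-0.1  -0.04  2.06  0.    1.12 -1.24]
shift [ 0.0012 -0.0009 -0.0021] mm 0.8 twist [0.0004 0.     0.0005] deg [0.08 0.01 0.09]
```

Call:
jog_arm:
  claw: [47,45,42,38,38,38,38]
  xyz:
    - [0,0,-0.002]
    - [0,0,0]
    - [0,0,0]
    - [0,0,0]
    - [0,0,0]
    - [0,0,0]
    - [0,0,0]
  twist:
    - [0,0,0]
    - [0,0,0]
    - [0,0,0]
    - [0,0,0]
    - [0,0,0]
    - [0,0,0]
    - [0,0,0]
  squeeze: 40

```text
time: 7.8
position: [0.4739, 0.0681, 0.1118]
eef_rot: [0.211, 0.977, 0.001, 0.001]
force: [0.7, -0.5, -0.3]
grip_width: 0.0377
```

```bash
python3 -c "
from h import *
st()"
```

```text
t 7.8 pos [0.4739 0.0681 0.1118] psi 65.59 tilt [0.0014 0.0013] F [ 0.66 -0.46 -0.32] T [-0.02 -0.   -0.03] w 0.0377 q [-0.1  -0.05  2.06  0.    1.12 -1.24]
```

Call:
jog_arm:
  claw: [38,38,38,38,38,38,38,38,38,38]
  xyz:
    - [0,0,-0.02]
    - [0,0,-0.03]
    - [0,0,-0.04]
    - [0,0,-0.04]
    - [0,0,-0.04]
    - [0,0,-0.04]
    - [0,0,-0.04]
    - [0,0,-0.04]
    - [0,0,-0.03]
    - [0,0,0]
  twist:
    - [0,0,0]
    - [0,0,0]
    - [0,0,0]
    - [0,0,0]
    - [0,0,0]
    - [0,0,0]
    - [0,0,0]
    - [0,0,0]
    - [0,0,0]
    - [0,0,0]

```text
time: 8.8
position: [0.4745, 0.068, 0.2185]
eef_rot: [0.211, 0.977, 0.001, 0.002]
force: [0.3, -0.1, -1.5]
grip_width: 0.0379
```

```bash
python3 -c "
from h import *
st();go(.530,-.2488,.21,65.5)
q,e=grab('scene','f');p,_=grab('top','f')
cv2.imwrite('pics/f.png',np.hstack([cv2.resize(q[130:250,190:310,::-1],(400,400),interpolation=3),cv2.resize(p[180:260,210:290,::-1],(400,400),interpolation=3)]))"
```

```text
t 8.8 pos [0.4745 0.068  0.2185] psi 65.59 tilt [0.0054 0.0012] F [ 0.27 -0.07 -1.48] T [-0.01  0.02 -0.01] w 0.0379 q [-0.1  -0.18  1.98  0.    1.34 -1.24]
shift [-0.6048 -0.8854  0.028 ] mm 321.8 twist [0.0011 0.0014 0.0005] deg [0.19 0.25 0.09]
```

View pics/f.png

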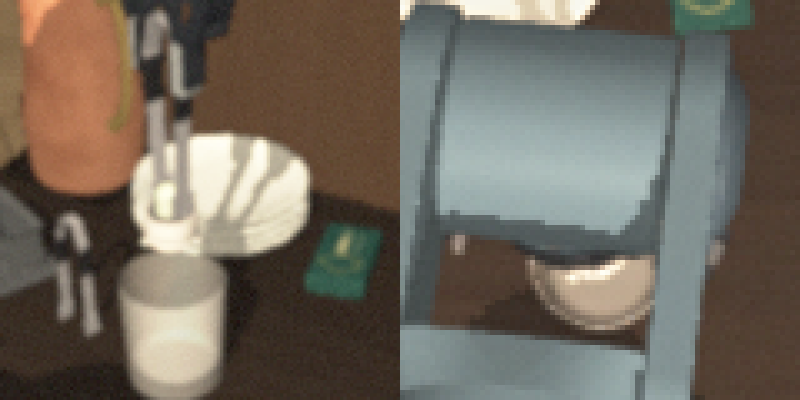

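The light is clear of the glass, held by its stub at (168,225), with the tips at the shoulder, and the glass hasn't moved.

Call:
jog_arm:
  claw: [38,38,38,38,38,38,38,38,38,38,38]
  xyz:
    - [-0.04,-0.06,0]
    - [-0.065,-0.095,0]
    - [-0.065,-0.095,0]
    - [-0.065,-0.095,0]
    - [-0.065,-0.095,0]
    - [-0.065,-0.095,0]
    - [-0.065,-0.095,0]
    - [-0.065,-0.095,0]
    - [-0.055,-0.08,0]
    - [-0.03,-0.045,0]
    - [0,0,0]
  twist:
    - [0,0,0]
    - [0,0,0]
    - [0,0,0]
    - [0,0,0]
    - [0,0,0]
    - [0,0,0]
    - [0,0,0]
    - [0,0,0]
    - [0,0,0]
    - [0,0,0]
    - [0,0,0]

```text
time: 10.0
position: [0.523, -0.2446, 0.2028]
eef_rot: [0.21, 0.978, 0.004, -0.009]
force: [0.1, 0.5, -1.2]
grip_width: 0.0378
```

```bash
python3 -c "
from h import *
st();go(.530,-.2488,.195,65.5)"
```

```text
t 10.0 pos [ 0.523  -0.2446  0.2028] psi 65.75 tilt [-0.0158  0.0118] F [ 0.09  0.51 -1.21] T [ 0.02  0.03 -0.02] w 0.0378 q [-0.63  0.1   1.74  0.    1.32 -1.78]
shift [-0.0275 -0.0035  0.0253] mm 11.3 twist [ 0.0014 -0.0061  0.0014] deg [ 0.24 -1.1   0.25]
```

Call:
jog_arm:
  claw: [38,38,38,38,38,38]
  xyz:
    - [-0.0275,-0.0035,0.01]
    - [0,0,0]
    - [0,-0.006,0.05]
    - [0,-0.006,0.06]
    - [0,0,0.04]
    - [0,0,0]
  twist:
    - [0.0014,-0.0061,0.001]
    - [0,0,0]
    - [0,0,0]
    - [0,0,0]
    - [0,0,0]
    - [0,0,0]

```text
time: 10.6
position: [0.5281, -0.2468, 0.1492]
eef_rot: [0.209, 0.978, 0.001, -0.001]
force: [-0.8, 0.7, -1.3]
grip_width: 0.0378
```

```bash
python3 -c "
from h import *
st();go(.530,-.2488,.145,65.5)"
```

```text
t 10.6 pos [ 0.5281 -0.2468  0.1492] psi 65.85 tilt [-0.0017  0.0025] F [-0.8   0.67 -1.28] T [-0.01 -0.    0.01] w 0.0378 q [-0.63  0.15  1.78  0.    1.21 -1.78]
shift [-0.0085 -0.0036  0.0139] mm 5.0 twist [ 0.0005 -0.0008  0.002 ] deg [ 0.09 -0.15  0.35]
```

Call:
jog_arm:
  claw: [38,38,38]
  xyz:
    - [-0.0085,-0.0036,0.02]
    - [0,0,0]
    - [0,0,0]
  twist:
    - [0,0,0.002]
    - [0,0,0]
    - [0,0,0]

```text
time: 10.9
position: [0.5305, -0.2484, 0.143]
eef_rot: [0.212, 0.977, 0.001, -0.001]
force: [-0.7, 0.6, -1.4]
grip_width: 0.0376
```

```bash
python3 -c "
from h import *
st();go(.530,-.2488,.13,65.5)
q,e=grab('scene','g');p,d=grab('top','g')
cv2.imwrite('pics/g.png',np.hstack([cv2.resize(q[200:300,300:400,::-1],(400,400),interpolation=3),cv2.resize(p[180:260,310:390,::-1],(400,400),interpolation=3)]))
s=manip.observe()['position']
for z in(.022,.034): print(z,'pred light axis px scene',proj('scene',[s[0],s[1],s[2]-.1+z]))
Q=cloud('scene',e).reshape(-1,3); m=Q[(np.hypot(Q[:,0]-s[0],Q[:,1]-s[1])<.045)&(Q[:,2]>s[2]-.1+.001)&(Q[:,2]<s[2]-.1+.021)]; print(len(m),m.mean(0).round(4),m.min(0).round(4),m.max(0).round(4))
"
```

```text
t 10.9 pos [ 0.5305 -0.2484  0.143 ] psi 65.52 tilt [-0.0014  0.0023] F [-0.68  0.64 -1.37] T [-0.01  0.04 -0.02] w 0.0376 q [-0.63  0.17  1.78  0.    1.2  -1.78]
shift [ 0.0008 -0.0021  0.0432] mm 13.0 twist [ 0.0005 -0.0007  0.0001] deg [ 0.09 -0.13  0.02]
0.022 pred light axis px scene [378.90599762 244.07515594]
0.034 pred light axis px scene [379.69110887 239.82557855]
143 [ 0.5165 -0.2482  0.0549] [ 0.5084 -0.268   0.0444] [ 0.5385 -0.2279  0.064 ]
```

View pics/g.png

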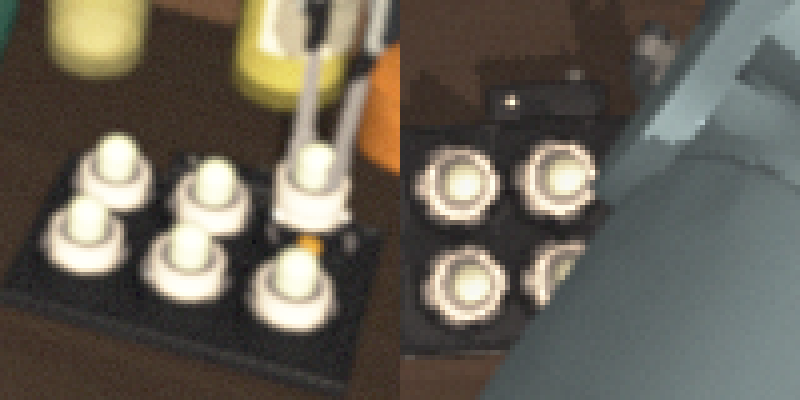

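The left crop shows the light held level above the empty dock at (312,190), with the brass contact below it at (312,245). The gripper hides the dock in the top view.

```bash
python3 -c "
from h import *
q,e=load('scene','g'); g=cv2.cvtColor(q,cv2.COLOR_RGB2GRAY).astype(float)
def ext(u,v):
    r=g[int(round(v))-1:int(round(v))+2,:].mean(0); k=int(round(u)); c=r[k-4:k+5].max()*.6
    a=k
    while r[a]>c:a-=1
    b=k
    while r[b]>c:b+=1
    L=a+(c-r[a])/(r[a+1]-r[a]); Rr=b-(c-r[b])/(r[b-1]-r[b]); return (L+Rr)/2,Rr-L
for X in((.5254,-.191),(.521,-.1335),(.4679,-.1951),(.472,-.2527),(.4638,-.1377)):
    t=proj('scene',[*X,.015+.012]); print('docked',t.round(1),[round(ext(t[0],t[1]+k)[0]-t[0],2) for k in(1,2,3)],ext(t[0],t[1]+2)[1].round(1))
t=proj('scene',[.5305,-.2484,.043+.012]); print('held',t.round(1),[round(ext(t[0],t[1]+k)[0]-t[0],2) for k in(1,2,3)],ext(t[0],t[1]+2)[1].round(1))
print(manip.get_calibration('scene')['R'][0])
"
```

```text
docked [351.5 251.1] [np.float64(1.06), np.float64(1.0), np.float64(0.89)] 17.2
docked [327.4 245. ] [np.float64(0.54), np.float64(0.47), np.float64(0.17)] 17.1
docked [345.2 266.6] [np.float64(0.51), np.float64(0.67), np.float64(1.04)] 18.5
docked [371.3 273.6] [np.float64(1.44), np.float64(1.41), np.float64(1.36)] 19.0
docked [320.2 259.9] [np.float64(0.61), np.float64(0.73), np.float64(0.79)] 17.9
held [378.3 247.6] [np.float64(-0.96), np.float64(-1.13), np.float64(-1.24)] 17.6
[ 0.44404388 -0.89597436  0.00741412]
```

```bash
python3 -c "
from h import *
q,e=load('scene','g'); Q=cloud('scene',e).reshape(-1,3)
from scipy.optimize import least_squares
def fit(c,f):
    m=Q[(np.hypot(Q[:,0]-c[0],Q[:,1]-c[1])<.026)&(Q[:,2]>f+.008)&(Q[:,2]<f+.019)]
    r=least_squares(lambda x:np.hypot(m[:,0]-x[0],m[:,1]-x[1])-.019,c,loss='soft_l1',f_scale=.001).x
    z=Q[(np.hypot(Q[:,0]-r[0],Q[:,1]-r[1])<.024)][:,2]
    return len(m),r.round(4),(r-c).round(4)
for X in((.5254,-.191),(.521,-.1335),(.4679,-.1951),(.472,-.2527),(.4638,-.1377)): print(fit(np.array(X),.015))
print('held',fit(np.array([.5305,-.2484]),.043))
# heights of white lowest/highest in held vs docked
"
```

```text
(83, array([ 0.5258, -0.1914]), array([ 0.0004, -0.0004]))
(88, array([ 0.5218, -0.1341]), array([ 0.0008, -0.0006]))
(108, array([ 0.4678, -0.1954]), array([-0.0001, -0.0003]))
(121, array([ 0.4716, -0.2532]), array([-0.0004, -0.0005]))
(99, array([ 0.4635, -0.1385]), array([-0.0003, -0.0008]))
held (67, array([ 0.5301, -0.246 ]), array([-0.0004,  0.0024]))
```

```bash
cat > m.py <<'E'
from h import *
from scipy.optimize import least_squares
def ext(g,u,v):
    r=g[int(round(v))-1:int(round(v))+2,:].mean(0); k=int(round(u)); c=r[k-4:k+5].max()*.6
    a=b=k
    while r[a]>c:a-=1
    while r[b]>c:b+=1
    return (a+(c-r[a])/(r[a+1]-r[a])+b-(c-r[b])/(r[b-1]-r[b]))/2
def meas(f,tag):
    q,e=grab('scene',tag); g=cv2.cvtColor(q,cv2.COLOR_RGB2GRAY).astype(float); Q=cloud('scene',e).reshape(-1,3); s=manip.observe()['position']
    def fit(c,f):
        m=Q[(np.hypot(Q[:,0]-c[0],Q[:,1]-c[1])<.026)&(Q[:,2]>f+.008)&(Q[:,2]<f+.019)]
        r=least_squares(lambda x:np.hypot(m[:,0]-x[0],m[:,1]-x[1])-.019,c,loss='soft_l1',f_scale=.001).x
        t=proj('scene',[*r,f+.012]); return r,np.mean([ext(g,t[0],t[1]+k)-proj('scene',[*c,f+.012])[0] for k in(0,1,2)])
    for X in((.5254,-.191),(.472,-.2527)): print('dock',fit(np.array(X),.015))
    r,o=fit(s[:2],f); print('held',r.round(4),'minus dock',(r-[.5297,-.2489]).round(4),'minus tcp',(r-s[:2]).round(4),'px off vs tcp',o)
E
python3 -c "
from h import *
go(.5306,-.2516,.143,65.5)"
```

```text
shift [-0.005  -0.0095  0.    ] mm 3.2 twist [ 0.0005 -0.0007  0.0001] deg [ 0.09 -0.12  0.01]
```

Call:
jog_arm:
  claw: [38,38,38]
  xyz:
    - [-0.004,-0.01,0.0]
    - [0,0,0]
    - [0,0,0]
  twist:
    - [0.0005,-0.0007,0]
    - [0,0,0]
    - [0,0,0]

```text
time: 11.3
position: [0.5308, -0.2525, 0.1443]
eef_rot: [0.212, 0.977, -0.001, 0.001]
force: [-0.0, -0.1, -0.5]
grip_width: 0.0374
```

```bash
python3 -c "
from m import *
st(); meas(.043,'h'); go(.5306,-.2516,.13,65.5)"
```

```text
t 11.3 pos [ 0.5308 -0.2525  0.1443] psi 65.51 tilt [ 0.0019 -0.0017] F [-0.02 -0.11 -0.51] T [ 0.04  0.   -0.03] w 0.0374 q [-0.64  0.17  1.77 -0.    1.2  -1.78]
dock (array([ 0.5253755 , -0.19174766]), np.float64(1.0234206412927922))
dock (array([ 0.47148102, -0.25295712]), np.float64(1.4173958122525694))
held [ 0.5308 -0.2504] minus dock [ 0.0011 -0.0015] minus tcp [-0.      0.0021] px off vs tcp -0.6980470380714223
shift [0.0021 0.0023 0.0477] mm 14.3 twist [-0.0002  0.0008  0.    ] deg [-0.04  0.14  0.01]
```

Call:
jog_arm:
  claw: [38,38,38,38]
  xyz:
    - [0.003,0.001,0.02]
    - [0,-0.002,0.016]
    - [0,0,0.004]
    - [0,0,0]
  twist:
    - [0,0.0008,0]
    - [0,0,0]
    - [0,0,0]
    - [0,0,0]

```text
time: 11.75
position: [0.5296, -0.2523, 0.1309]
eef_rot: [0.212, 0.977, -0.0, -0.0]
force: [0.2, -0.3, 0.1]
grip_width: 0.0378
```

```bash
python3 -c "
from m import *
st(); go(.530,-.252,.125,65.5)"
```

```text
t 11.75 pos [ 0.5296 -0.2523  0.1309] psi 65.5 tilt [-0.001  -0.0002] F [ 0.17 -0.27  0.07] T [ 0.01  0.04 -0.04] w 0.0378 q [-0.64  0.18  1.78 -0.    1.18 -1.78]
shift [-0.0008  0.0013  0.0198] mm 6.0 twist [-0.0002 -0.0003  0.    ] deg [-0.03 -0.05  0.  ]
```

Call:
jog_arm:
  claw: [38,38,38,38]
  xyz:
    - [-0.001,0.001,0.006]
    - [0,0,0.006]
    - [0,0,0.004]
    - [0,0,0]
  twist:
    - [0,0,0]
    - [0,0,0]
    - [0,0,0]
    - [0,0,0]

```text
time: 12.15
position: [0.5301, -0.252, 0.1256]
eef_rot: [0.212, 0.977, -0.0, -0.001]
force: [-0.6, -1.1, -1.2]
grip_width: 0.0378
```

```bash
python3 -c "
from m import *
st(); go(.530,-.252,.122,65.5)"
```

```text
t 12.15 pos [ 0.5301 -0.252   0.1256] psi 65.5 tilt [-0.0011 -0.0001] F [-0.62 -1.08 -1.21] T [-0.01 -0.03 -0.03] w 0.0378 q [-0.64  0.19  1.79 -0.    1.17 -1.78]
shift [0.0003 0.     0.0121] mm 3.6 twist [-0.0002 -0.0003  0.    ] deg [-0.03 -0.05  0.  ]
```

Call:
jog_arm:
  claw: [38,38,38,38]
  xyz:
    - [0,0,0.005]
    - [0,0,0.005]
    - [0,0,0.003]
    - [0,0,0]
  twist:
    - [0,0,0]
    - [0,0,0]
    - [0,0,0]
    - [0,0,0]

```text
time: 12.55
position: [0.5303, -0.2522, 0.1218]
eef_rot: [0.212, 0.977, -0.0, -0.0]
force: [1.1, -0.4, -0.8]
grip_width: 0.0379
```

```bash
python3 -c "
from m import *
st(); go(.530,-.252,.12,65.5)"
```

```text
t 12.55 pos [ 0.5303 -0.2522  0.1218] psi 65.51 tilt [-0.0004 -0.0005] F [ 1.09 -0.41 -0.83] T [0.05 0.07 0.  ] w 0.0379 q [-0.64  0.2   1.79 -0.    1.16 -1.78]
shift [0.0013 0.0001 0.0061] mm 1.9 twist [-0.0002 -0.0001  0.    ] deg [-0.04 -0.01  0.01]
```

Call:
jog_arm:
  claw: [38,38,38]
  xyz:
    - [0,0,0.003]
    - [0,0,0.003]
    - [0,0,0]
  twist:
    - [0,0,0]
    - [0,0,0]
    - [0,0,0]

```text
time: 12.85
position: [0.5313, -0.2528, 0.1219]
eef_rot: [0.212, 0.977, -0.001, 0.001]
force: [-0.8, 0.5, -0.1]
grip_width: 0.0377
```

```bash
python3 -c "
from m import *
st(); meas(.021,'i')"
```

```text
t 12.85 pos [ 0.5313 -0.2528  0.1219] psi 65.51 tilt [ 0.0018 -0.0018] F [-0.83  0.55 -0.08] T [0.18 0.12 0.  ] w 0.0377 q [-0.64  0.2   1.79 -0.    1.16 -1.78]
dock (array([ 0.52570771, -0.19092397]), np.float64(1.0244014421165086))
dock (array([ 0.47182806, -0.25369585]), np.float64(1.42035420131117))
held [ 0.5299 -0.2508] minus dock [ 0.0002 -0.0019] minus tcp [-0.0014  0.002 ] px off vs tcp -1.252975087229591
```

Call:
jog_arm:
  claw: [38,38,38,38]
  xyz:
    - [0.002,0,0.004]
    - [0,0,0.004]
    - [0,0,0.004]
    - [0,0,0.002]
  twist:
    - [0,0,0.014]
    - [0,0,0.014]
    - [0,0,0.014]
    - [0,0,0]

```text
time: 13.3
position: [0.5328, -0.2539, 0.1212]
eef_rot: [0.278, 0.961, -0.002, 0.004]
force: [-1.1, 1.6, 2.8]
grip_width: 0.0379
```

```bash
python3 -c "
from m import *
st(); go(.530,-.252,.12,57)"
```

```text
t 13.3 pos [ 0.5328 -0.2539  0.1212] psi 57.72 tilt [ 0.0065 -0.0056] F [-1.12  1.59  2.76] T [0.23 0.3  0.03] w 0.0379 q [-0.64  0.2   1.79 -0.    1.15 -1.64]
shift [0.0114 0.0003 0.0038] mm 3.6 twist [-0.0004  0.0027  0.004 ] deg [-0.07  0.49  0.72]
```

Call:
jog_arm:
  claw: [38,38,38,38]
  xyz:
    - [0.009,0,0.001]
    - [0,0,0.003]
    - [0.001,0,0.003]
    - [0.001,0,0.001]
  twist:
    - [0,0.0027,0.01]
    - [0,0,0.01]
    - [0,0,0.01]
    - [0,0,0]

```text
time: 13.7
position: [0.5309, -0.2525, 0.1199]
eef_rot: [0.322, 0.947, -0.001, 0.001]
force: [-0.5, 1.2, 4.2]
grip_width: 0.0376
```

```bash
python3 -c "
from m import *
st(); go(.530,-.252,.12,52)"
```

```text
t 13.7 pos [ 0.5309 -0.2525  0.1199] psi 52.38 tilt [ 0.0016 -0.0024] F [-0.48  1.2   4.23] T [0.1  0.13 0.05] w 0.0376 q [-0.64  0.2   1.79 -0.    1.15 -1.55]
shift [ 0.0036 -0.0005 -0.0005] mm 1.1 twist [-0.0003  0.0009  0.0021] deg [-0.05  0.16  0.38]
```

Call:
jog_arm:
  claw: [38,38,38,38]
  xyz:
    - [0.004,0,0.0]
    - [0.001,0,0.001]
    - [0.001,0,0.001]
    - [0.001,0,0.001]
  twist:
    - [0,0.0009,0.012]
    - [0,0,0.012]
    - [0,0,0.012]
    - [0,0,0]

```text
time: 14.1
position: [0.5286, -0.2514, 0.117]
eef_rot: [0.375, 0.927, -0.001, -0.0]
force: [0.2, 0.1, 1.5]
grip_width: 0.0377
```

```bash
python3 -c "
from m import *
st(); go(.530,-.252,.12,45)"
```

```text
t 14.1 pos [ 0.5286 -0.2514  0.117 ] psi 45.99 tilt [-0.0016 -0.0013] F [0.24 0.11 1.46] T [-0.06 -0.19  0.05] w 0.0377 q [-0.64  0.2   1.79 -0.    1.15 -1.44]
shift [-0.0049  0.0018 -0.0099] mm 3.3 twist [-0.0007 -0.0001  0.0055] deg [-0.12 -0.01  0.99]
```

Call:
jog_arm:
  claw: [38,38,38,38]
  xyz:
    - [-0.004,0.001,0.005]
    - [0,0,0.006]
    - [0,0,0.005]
    - [0,0,0.002]
  twist:
    - [0,0,0]
    - [0,0,0]
    - [0,0,0]
    - [0,0,0]

```text
time: 14.5
position: [0.5302, -0.2527, 0.112]
eef_rot: [0.373, 0.928, -0.001, 0.0]
force: [-0.4, 0.0, 6.3]
grip_width: 0.0376
```

```bash
python3 -c "
from m import *
st(); go(.530,-.252,.1125,46)"
```

```text
t 14.5 pos [ 0.5302 -0.2527  0.112 ] psi 46.19 tilt [-0.0005 -0.0027] F [-0.38  0.03  6.3 ] T [0.01 0.13 0.01] w 0.0376 q [-0.64  0.21  1.79 -0.    1.14 -1.44]
shift [ 0.002   0.0013 -0.0015] mm 0.9 twist [-0.0007  0.0005  0.0011] deg [-0.13  0.09  0.19]
```

Call:
jog_arm:
  claw: [38,38,38,38]
  xyz:
    - [0.002,0,0.003]
    - [0.0005,0,0.003]
    - [0.0005,0,0.003]
    - [0.0005,0,0.003]
  twist:
    - [0,0,0.015]
    - [0,0,0.015]
    - [0,0,0.015]
    - [0,0,0.015]

```text
time: 14.9
position: [0.5309, -0.2535, 0.112]
eef_rot: [0.461, 0.887, -0.002, 0.002]
force: [-1.2, 0.6, 6.2]
grip_width: 0.0376
```

```bash
python3 -c "
from m import *
st(); go(.530,-.2522,.112,35)"
```

```text
t 14.9 pos [ 0.5309 -0.2535  0.112 ] psi 35.08 tilt [ 0.0021 -0.006 ] F [-1.24  0.58  6.22] T [0.13 0.41 0.02] w 0.0376 q [-0.64  0.21  1.79 -0.    1.14 -1.25]
shift [ 0.0053 -0.0001 -0.    ] mm 1.6 twist [-0.0006  0.0019  0.0005] deg [-0.1   0.35  0.08]
```

Call:
jog_arm:
  claw: [38,38,38,38]
  xyz:
    - [0.005,0,0.003]
    - [0.001,0,0.003]
    - [0.001,0,0.003]
    - [0.001,0,0.003]
  twist:
    - [0,0.002,0.012]
    - [0,0,0.012]
    - [0,0,0.012]
    - [0,0,0.008]

```text
time: 15.3
position: [0.5308, -0.2532, 0.112]
eef_rot: [0.523, 0.852, -0.002, 0.001]
force: [-1.5, 0.1, 6.7]
grip_width: 0.0379
```

```bash
python3 -c "
from m import *
st(); go(.530,-.2522,.112,24)"
```

```text
t 15.3 pos [ 0.5308 -0.2532  0.112 ] psi 26.92 tilt [ 0.0005 -0.0046] F [-1.54  0.11  6.69] T [0.02 0.44 0.11] w 0.0379 q [-0.64  0.21  1.79 -0.    1.14 -1.1 ]
shift [ 0.004  -0.0009 -0.    ] mm 1.2 twist [-0.0005  0.0014  0.0162] deg [-0.09  0.25  2.92]
```

Call:
jog_arm:
  claw: [38,38,38]
  xyz:
    - [0.005,0,0.003]
    - [0.001,0,0.003]
    - [0.001,0,0.002]
  twist:
    - [0,0.0014,0.01]
    - [0,0,0.01]
    - [0,0,0.004]

```text
time: 15.6
position: [0.5303, -0.2527, 0.1119]
eef_rot: [0.555, 0.832, -0.002, 0.001]
force: [-0.7, -0.6, 4.2]
grip_width: 0.0376
```

```bash
python3 -c "
from m import *
st(); go(.530,-.2522,.112,22)"
```

```text
t 15.6 pos [ 0.5303 -0.2527  0.1119] psi 22.52 tilt [-0.0009 -0.0038] F [-0.69 -0.65  4.19] T [-0.12  0.39  0.08] w 0.0376 q [-0.64  0.21  1.79 -0.    1.14 -1.03]
shift [ 0.0018 -0.0004 -0.0004] mm 0.6 twist [-0.0007  0.001   0.0029] deg [-0.13  0.18  0.52]
```

Call:
jog_arm:
  claw: [38,38,38]
  xyz:
    - [0.003,0,0.003]
    - [0.001,0,0.003]
    - [0.001,0,0.003]
  twist:
    - [0,0.001,0.01]
    - [0,0,0.01]
    - [0,0,0.004]

```text
time: 15.9
position: [0.5303, -0.253, 0.1118]
eef_rot: [0.587, 0.81, -0.002, 0.001]
force: [-1.3, 0.6, 7.0]
grip_width: 0.0375
```

```bash
python3 -c "
from m import *
st(); go(.530,-.2522,.112,22)"
```

```text
t 15.9 pos [ 0.5303 -0.253   0.1118] psi 18.15 tilt [-0.0015 -0.0049] F [-1.31  0.58  7.01] T [-0.07  0.53  0.09] w 0.0375 q [-0.64  0.21  1.79 -0.01  1.14 -0.95]
shift [ 0.0028 -0.0002 -0.0008] mm 0.9 twist [-0.001   0.0013 -0.0214] deg [-0.18  0.24 -3.85]
```

Call:
jog_arm:
  claw: [38,38,38,38]
  xyz:
    - [0.003,0,-0.004]
    - [0,0,-0.003]
    - [0,0,-0.002]
    - [0,0,0]
  twist:
    - [0,0.001,0]
    - [0,0,0]
    - [0,0,0]
    - [0,0,0]

```text
time: 16.3
position: [0.5293, -0.2519, 0.1136]
eef_rot: [0.586, 0.81, -0.002, -0.001]
force: [-0.7, -0.6, 2.0]
grip_width: 0.0374
```

```bash
python3 -c "
from m import *
st(); go(.530,-.2522,.112,22)"
```

```text
t 16.3 pos [ 0.5293 -0.2519  0.1136] psi 18.21 tilt [-0.0041 -0.0014] F [-0.67 -0.64  2.01] T [-0.16  0.08  0.05] w 0.0374 q [-0.64  0.21  1.79 -0.    1.15 -0.95]
shift [-0.0016  0.0019  0.0053] mm 1.8 twist [-0.0014 -0.     -0.0211] deg [-0.25 -0.01 -3.79]
```

Call:
jog_arm:
  claw: [38,38,38]
  xyz:
    - [-0.0015,0.0015,-0.002]
    - [0,0,-0.002]
    - [0,0,-0.002]
  twist:
    - [0,0,0]
    - [0,0,0]
    - [0,0,0]

```text
time: 16.6
position: [0.5294, -0.2519, 0.1145]
eef_rot: [0.586, 0.81, -0.002, -0.002]
force: [0.7, -0.9, -1.6]
grip_width: 0.0382
```

```bash
python3 -c "
from m import *
st()"
```

```text
t 16.6 pos [ 0.5294 -0.2519  0.1145] psi 18.22 tilt [-0.0056 -0.0005] F [ 0.69 -0.87 -1.56] T [-0.2  -0.02  0.02] w 0.0382 q [-0.64  0.21  1.79 -0.    1.15 -0.95]
```

Call:
jog_arm:
  claw: [38,38,38]
  xyz:
    - [0,0,-0.002]
    - [0,0,-0.002]
    - [0,0,0]
  twist:
    - [0,0,0]
    - [0,0,0]
    - [0,0,0]

```text
time: 16.9
position: [0.5291, -0.2514, 0.1146]
eef_rot: [0.586, 0.81, -0.002, -0.002]
force: [-0.9, -0.4, -1.0]
grip_width: 0.0376
```

```bash
python3 -c "
from m import *
st()"
```

```text
t 16.9 pos [ 0.5291 -0.2514  0.1146] psi 18.21 tilt [-0.0057  0.0003] F [-0.88 -0.45 -0.97] T [-0.28 -0.02  0.  ] w 0.0376 q [-0.64  0.21  1.79 -0.    1.15 -0.95]
```

Call:
jog_arm:
  claw: [42,46,49,49,49,49]
  xyz:
    - [0,0,0]
    - [0,0,0]
    - [0,0,0]
    - [0,0,0]
    - [0,0,0]
    - [0,0,0]
  twist:
    - [0,0,0]
    - [0,0,0]
    - [0,0,0]
    - [0,0,0]
    - [0,0,0]
    - [0,0,0]

```text
time: 17.5
position: [0.529, -0.2507, 0.1146]
eef_rot: [0.586, 0.81, -0.001, -0.003]
force: [-0.3, 0.1, -0.8]
grip_width: 0.0419
```

```bash
python3 -c "
from m import *
st();go(.5297,-.251,.13,18)"
```

```text
t 17.5 pos [ 0.529  -0.2507  0.1146] psi 18.19 tilt [-0.0063  0.0022] F [-0.28  0.06 -0.81] T [0.   0.06 0.05] w 0.0419 q [-0.64  0.2   1.79 -0.    1.15 -0.95]
shift [-0.0016  0.0016 -0.0515] mm 15.5 twist [-0.0017 -0.0013  0.0011] deg [-0.3  -0.23  0.19]
```

Lift straight up, slowly, then step aside and look.

Call:
jog_arm:
  claw: [49,49,49,49,49,49,49,49,49,49]
  xyz:
    - [-0.0016,0.0016,-0.02]
    - [0,0,-0.025]
    - [0,0,-0.03]
    - [0,0,-0.04]
    - [0,0,-0.06]
    - [0,0,-0.08]
    - [0,0,-0.07]
    - [0.0,0.05,-0.02]
    - [0,0.05,0]
    - [0,0,0]
  twist:
    - [-0.0017,-0.0013,0]
    - [0,0,0]
    - [0,0,0]
    - [0,0,0]
    - [0,0,0]
    - [0,0,0]
    - [0,0,0]
    - [0,0,0]
    - [0,0,0]
    - [0,0,0]

```text
time: 18.5
position: [0.5601, -0.2425, 0.2326]
eef_rot: [0.587, 0.81, 0.0, 0.005]
force: [0.4, 0.1, -0.5]
grip_width: 0.0419
```

```bash
python3 -c "
from m import *
st()
q,e=grab('scene','j');Q=cloud('scene',e).reshape(-1,3)
for c in((.5297,-.2489),(.5254,-.191),(.472,-.2527),(.521,-.1335)):
    m=Q[np.hypot(Q[:,0]-c[0],Q[:,1]-c[1])<.018]; m=m[(m[:,2]<.08)]; print(c,np.percentile(m[:,2],[95,99,100]).round(4))
cv2.imwrite('pics/j.png',cv2.resize(q[110:310,220:420,::-1],(600,600),interpolation=3))"
```

```text
t 18.5 pos [ 0.5601 -0.2425  0.2326] psi 18.15 tilt [ 0.0079 -0.005 ] F [ 0.4   0.08 -0.54] T [ 0.01 -0.02 -0.  ] w 0.0419 q [-0.59  0.13  1.65  0.    1.35 -0.91]
(0.5297, -0.2489) [0.0569 0.0589 0.0595]
(0.5254, -0.191) [0.0569 0.0591 0.0601]
(0.472, -0.2527) [0.0574 0.0586 0.06  ]
(0.521, -0.1335) [0.057  0.0596 0.0611]
```

View pics/j.png

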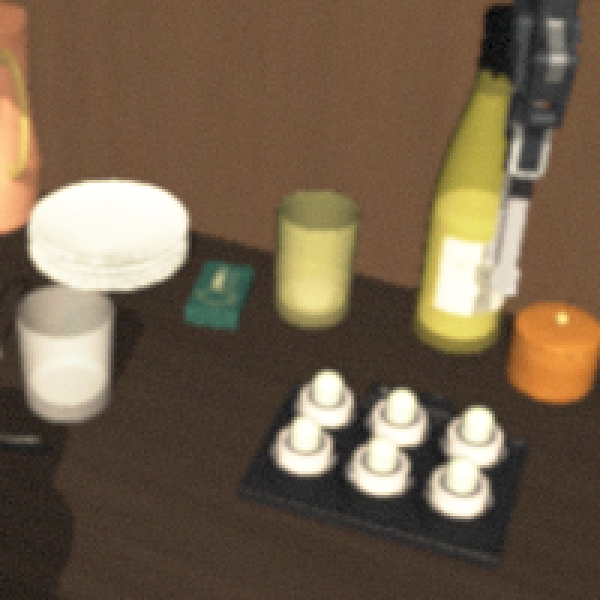

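The sixth light now sits in the dock at (475,435), level with its neighbours at 0.0595 m. The tongs are still held, at (510,240).

Call:
jog_arm:
  claw: [49,49,49,49,49,49,49,49,49]
  xyz:
    - [0,-0.08,0]
    - [0,-0.12,0]
    - [0,0,0]
    - [0,0,0]
    - [0,0,0]
    - [0,0,0]
    - [0,0,0]
    - [0,0,0]
    - [0,0,0]
  twist:
    - [0,0,0]
    - [0,0,-0.03]
    - [0,0,-0.045]
    - [0,0,-0.045]
    - [0,0,-0.045]
    - [0,0,-0.045]
    - [0,0,-0.045]
    - [0,0,-0.02]
    - [0,0,0]

```text
time: 19.45
position: [0.4933, -0.2626, 0.2324]
eef_rot: [0.178, 0.984, -0.002, 0.001]
force: [0.7, 0.0, -0.7]
grip_width: 0.0418
```

```bash
python3 -c "
from m import *
st();go(.5366,.2697,.235,65.5)"
```

```text
t 19.45 pos [ 0.4933 -0.2626  0.2324] psi 69.53 tilt [ 0.0017 -0.004 ] F [ 0.74  0.04 -0.73] T [-0.01  0.01  0.  ] w 0.0418 q [-0.69  0.01  1.77 -0.    1.35 -1.9 ]
shift [ 0.4852  1.7127 -0.0157] mm 534.0 twist [-0.001   0.001   0.0224] deg [-0.18  0.18  4.03]
```

Call:
jog_arm:
  claw: [49,49,49,49,49,49,49,49,49,49,49,49,49,49,49]
  xyz:
    - [0.02,0.07,0]
    - [0.036,0.125,0]
    - [0.036,0.125,0]
    - [0.036,0.125,0]
    - [0.036,0.125,0]
    - [0.036,0.125,0]
    - [0.036,0.125,0]
    - [0.036,0.125,0]
    - [0.036,0.125,0]
    - [0.036,0.125,0]
    - [0.036,0.125,0]
    - [0.036,0.125,0]
    - [0.036,0.125,0]
    - [0.025,0.08,0]
    - [0,0,0]
  twist:
    - [0,0,0]
    - [0,0,0]
    - [0,0,0]
    - [0,0,0]
    - [0,0,0]
    - [0,0,0]
    - [0,0,0]
    - [0,0,0]
    - [0,0,0]
    - [0,0,0]
    - [0,0,0]
    - [0,0,0]
    - [0,0,0]
    - [0,0,0]
    - [0,0,0]

```text
time: 20.95
position: [0.5356, 0.2657, 0.2305]
eef_rot: [0.194, 0.981, -0.003, 0.001]
force: [0.2, 0.0, -0.6]
grip_width: 0.042
```

```bash
python3 -c "
from m import *
st();go(.5366,.2697,.21,65.5)"
```

```text
t 20.95 pos [0.5356 0.2657 0.2305] psi 67.6 tilt [ 0.     -0.0064] F [ 0.23  0.04 -0.58] T [ 0.   -0.04  0.02] w 0.042 q [ 0.27  0.11  1.67 -0.01  1.36 -0.9 ]
shift [0.0023 0.0139 0.0681] mm 20.9 twist [-0.0019  0.0008  0.0117] deg [-0.34  0.15  2.1 ]
```

Call:
jog_arm:
  claw: [49,49,49,49,49,49,49]
  xyz:
    - [0.0023,0.0139,0.03]
    - [0,0,0.06]
    - [0,-0.006,0.08]
    - [0,-0.006,0.08]
    - [0,-0.006,0.05]
    - [0,0,0]
    - [0,0,0]
  twist:
    - [-0.0019,0.0008,0.0117]
    - [0,0,0]
    - [0,0,0]
    - [0,0,0]
    - [0,0,0]
    - [0,0,0]
    - [0,0,0]

```text
time: 21.65
position: [0.5346, 0.2599, 0.1395]
eef_rot: [0.217, 0.976, -0.001, 0.001]
force: [0.9, 0.2, 0.0]
grip_width: 0.0416
```

```bash
python3 -c "
from m import *
st();go(.5366,.2697,.135,65.5)"
```

```text
t 21.65 pos [0.5346 0.2599 0.1395] psi 64.88 tilt [ 0.0018 -0.0019] F [0.92 0.18 0.03] T [-0.02  0.04 -0.01] w 0.0416 q [ 0.26  0.19  1.76 -0.    1.19 -0.87]
shift [0.0078 0.0324 0.0149] mm 11.0 twist [-0.0003  0.0008 -0.0035] deg [-0.06  0.14 -0.62]
```

Call:
jog_arm:
  claw: [49,49,49]
  xyz:
    - [0.0078,0.0324,0.0]
    - [0,0,0]
    - [0,0,0]
  twist:
    - [0,0.0008,-0.0035]
    - [0,0,0]
    - [0,0,0]

```text
time: 21.95
position: [0.5388, 0.2709, 0.1429]
eef_rot: [0.212, 0.977, 0.001, 0.002]
force: [-0.1, 0.4, -0.9]
grip_width: 0.042
```

```bash
python3 -c "
from m import *
st();go(.5366,.2697,.12,65.5)
q,e=grab('scene','k');p,_=grab('top','k')
cv2.imwrite('pics/k.png',np.hstack([cv2.resize(q[130:230,150:250,::-1],(400,400),interpolation=3),cv2.resize(p[180:240,155:215,::-1],(400,400),interpolation=3)]))"
```

```text
t 21.95 pos [0.5388 0.2709 0.1429] psi 65.52 tilt [0.0045 0.0007] F [-0.07  0.37 -0.94] T [-0.03 -0.02 -0.01] w 0.042 q [ 0.28  0.2   1.74 -0.    1.2  -0.87]
shift [ 0.0054 -0.0067  0.0763] mm 23.0 twist [0.0008 0.0012 0.0001] deg [0.15 0.22 0.02]
```

View pics/k.png

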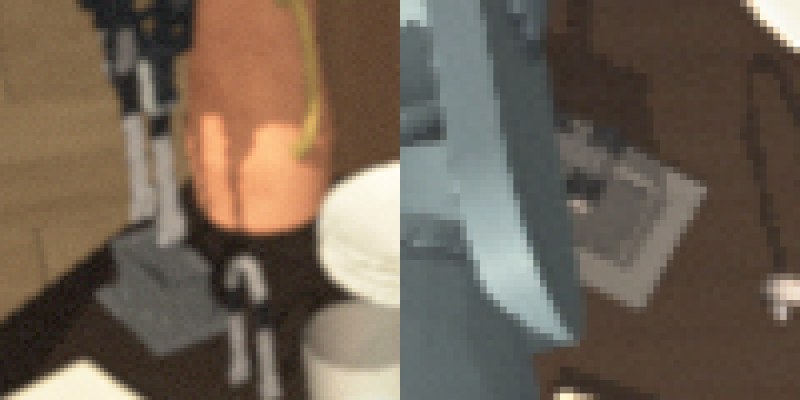

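The tongs hang upright above the stand, tips at (143,215) and (168,242), over the sleeve mouth.

Call:
jog_arm:
  claw: [49,49,49,49,49]
  xyz:
    - [0.0054,-0.0067,0.02]
    - [0,0,0.03]
    - [0,0,0.025]
    - [0,0,0.01]
    - [0,0,0]
  twist:
    - [0.0008,0.0012,0]
    - [0,0,0]
    - [0,0,0]
    - [0,0,0]
    - [0,0,0]

```text
time: 22.55
position: [0.5356, 0.2693, 0.1145]
eef_rot: [0.212, 0.977, -0.0, -0.001]
force: [-1.2, 0.0, -0.3]
grip_width: 0.0414
```

```bash
python3 -c "
from m import *
st();go(.5366,.2697,.086,65.5)"
```

```text
t 22.55 pos [0.5356 0.2693 0.1145] psi 65.51 tilt [-0.0017 -0.0004] F [-1.21  0.   -0.35] T [-0.04  0.06 -0.02] w 0.0414 q [ 0.28  0.23  1.76  0.    1.15 -0.87]
shift [-0.0026  0.0027  0.0949] mm 28.5 twist [-0.0003 -0.0004  0.0001] deg [-0.06 -0.08  0.01]
```

Call:
jog_arm:
  claw: [49,49,49,49,49,49]
  xyz:
    - [-0.002,0.002,0.03]
    - [0,0,0.03]
    - [0,0,0.025]
    - [0,0,0.008]
    - [0,0,0]
    - [0,0,0]
  twist:
    - [0,0,0]
    - [0,0,0]
    - [0,0,0]
    - [0,0,0]
    - [0,0,0]
    - [0,0,0]

```text
time: 23.15
position: [0.5361, 0.2695, 0.0834]
eef_rot: [0.212, 0.977, -0.001, -0.001]
force: [0.4, -0.2, -0.9]
grip_width: 0.0421
```

```bash
python3 -c "
from m import *
st();go(.5366,.2697,.082,65.5)"
```

```text
t 23.15 pos [0.5361 0.2695 0.0834] psi 65.51 tilt [-0.0028 -0.0008] F [ 0.44 -0.19 -0.93] T [ 0.02 -0.06  0.  ] w 0.0421 q [ 0.28  0.28  1.77  0.    1.1  -0.87]
shift [-0.0011  0.0013  0.0046] mm 1.5 twist [-0.0006 -0.0007  0.    ] deg [-0.11 -0.13  0.01]
```

Ease down to the floor.

Call:
jog_arm:
  claw: [49,49,49,49]
  xyz:
    - [-0.001,0.001,0.003]
    - [0,0,0.003]
    - [0,0,0.003]
    - [0,0,0.002]
  twist:
    - [0,0,0]
    - [0,0,0]
    - [0,0,0]
    - [0,0,0]

```text
time: 23.55
position: [0.5379, 0.2699, 0.0819]
eef_rot: [0.212, 0.977, -0.0, 0.0]
force: [-1.0, -0.3, 2.6]
grip_width: 0.0418
```

```bash
python3 -c "
from m import *
st();go(.5366,.2697,.082,65.5)"
```

```text
t 23.55 pos [0.5379 0.2699 0.0819] psi 65.51 tilt [ 0.0003 -0.0003] F [-1.04 -0.3   2.58] T [-0.19  0.25  0.01] w 0.0418 q [ 0.28  0.28  1.77 -0.    1.09 -0.87]
shift [ 0.0037 -0.0024 -0.0003] mm 1.3 twist [-0.      0.0001  0.0001] deg [-0.01  0.02  0.01]
```

Call:
jog_arm:
  claw: [50,52,55,60,75,100,100,100,100]
  xyz:
    - [0.003,-0.002,0]
    - [0,0,0]
    - [0,0,0]
    - [0,0,0]
    - [0,0,0]
    - [0,0,0]
    - [0,0,0]
    - [0,0,0]
    - [0,0,0]
  twist:
    - [0,0,0]
    - [0,0,0]
    - [0,0,0]
    - [0,0,0]
    - [0,0,0]
    - [0,0,0]
    - [0,0,0]
    - [0,0,0]
    - [0,0,0]

```text
time: 24.45
position: [0.5369, 0.2699, 0.082]
eef_rot: [0.212, 0.977, 0.0, 0.001]
force: [0.4, 0.4, -0.7]
grip_width: 0.0854
```

```bash
python3 -c "
from m import *
st();go(.5366,.2697,.082,65.5)"
```

```text
t 24.45 pos [0.5369 0.2699 0.082 ] psi 65.51 tilt [0.0011 0.0002] F [ 0.42  0.39 -0.66] T [-0.01 -0.01  0.03] w 0.0854 q [ 0.28  0.28  1.77 -0.    1.09 -0.87]
shift [ 0.0008 -0.001   0.    ] mm 0.4 twist [0.0002 0.0003 0.0001] deg [0.04 0.05 0.01]
```

Lift and back away so that both cameras see the work.

Call:
jog_arm:
  claw: [100,100,100,100,100,100,100,100,100,100,100,100,100]
  xyz:
    - [0,0,-0.04]
    - [0,0,-0.06]
    - [0,0,-0.08]
    - [0,0,-0.1]
    - [0,0,-0.1]
    - [0,0,-0.1]
    - [0,0,-0.05]
    - [0.08,0.05,0]
    - [0.13,0.07,0]
    - [0.13,0.07,0]
    - [0.13,0.07,0]
    - [0.08,0.05,0]
    - [0,0,0]
  twist:
    - [0,0,0]
    - [0,0,0]
    - [0,0,0]
    - [0,0,0]
    - [0,0,0]
    - [0,0,0]
    - [0,0,0]
    - [0,0,0]
    - [0,0,0]
    - [0,0,0]
    - [0,0,0]
    - [0,0,0]
    - [0,0,0]

```text
time: 25.75
position: [0.4222, 0.4271, 0.2542]
eef_rot: [0.214, 0.977, 0.002, 0.002]
force: [0.7, -0.5, 0.1]
grip_width: 0.0852
```

```bash
python3 -c "
from m import *
st()
q,e=grab('scene','l');p,d=grab('top','l')
cv2.imwrite('pics/l.png',np.vstack([np.hstack([cv2.resize(q[130:260,150:280,::-1],(390,390),interpolation=3),cv2.resize(q[210:310,300:400,::-1],(390,390),interpolation=3)]),cv2.resize(p[175:257,140:385,::-1],(780,205))]))
p0,d0=load('top','a'); P=cloud('top',d); S=P[180:240,150:207].reshape(-1,3); m=S[(S[:,2]>.12)&(S[:,2]<.17)&(S[:,0]>.5)&(S[:,0]<.58)&(S[:,1]<.31)]; print('tongs top',len(m),m.mean(0).round(4),m[:,2].max())
G=P[215:250,233:268].reshape(-1,3); m=G[(G[:,2]>.082)&(G[:,2]<.092)]; print('glass rim',cv2.minEnclosingCircle((m[:,:2]*1000).astype(np.float32)))
m=P[195:255,300:385].reshape(-1,3); m=m[(m[:,2]>.045)&(m[:,2]<.07)]
for c in((.5297,-.2489),(.5254,-.191),(.472,-.2527)):
    k=m[np.hypot(m[:,0]-c[0],m[:,1]-c[1])<.022]; print(c,len(k),k.mean(0).round(4),k[:,2].max().round(4))"
```

```text
t 25.75 pos [0.4222 0.4271 0.2542] psi 65.27 tilt [0.0053 0.002 ] F [ 0.7  -0.51  0.09] T [ 0.04 -0.    0.05] w 0.0852 q [ 0.6   0.09  1.65 -0.    1.39 -0.54]
tongs top 65 [0.5366 0.2668 0.1416] 0.1534382633469248
glass rim ((471.143310546875, 69.62676239013672), 38.087005615234375)
(0.5297, -0.2489) 47 [ 0.5308 -0.2484  0.0539] 0.0602
(0.5254, -0.191) 47 [ 0.5256 -0.1908  0.0542] 0.0609
(0.472, -0.2527) 47 [ 0.4722 -0.2524  0.0545] 0.0616
```

View pics/l.png

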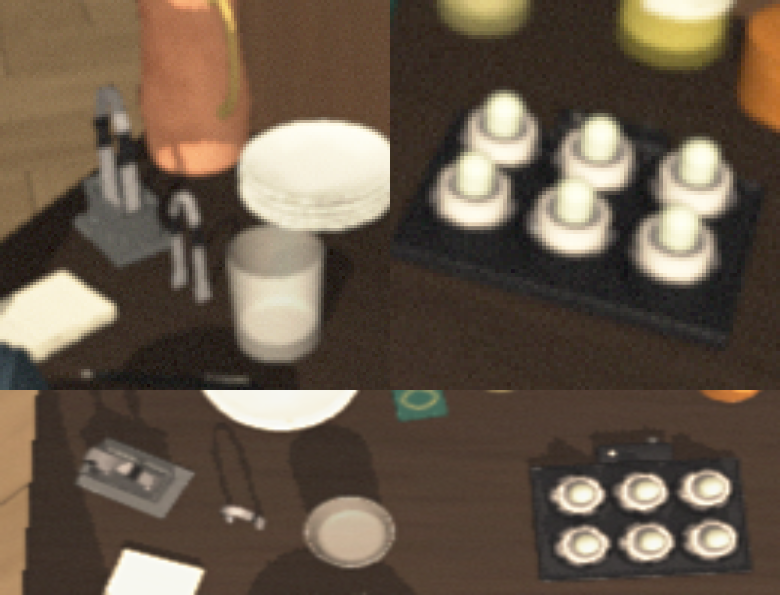

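The final picture shows the large tongs upright in the stand at (115,150) and all six docks filled. The glass is empty and hasn't moved.

```bash
python3 -c "
from station import manip
print(manip.close_job())"
```

```text
the job is handed in; nothing more can be done
None
```

The LED tea light is in the empty dock and appears locked. The tongs are back in their stand, tips down, and I handed the job in at about 26 s of the 69 s limit. No verdict came back.

**What I did:** I lifted the light out of the glass with the larger tongs and rested its lugs on the bayonet ring. I turned it clockwise about 20° until it dropped into a slot. Then I pushed it down with about 8 N and turned it about 28° further, after which a gentle upward pull met resistance at seat height.

**Last checks:**
- **Light:** its top reads 60.2 mm against 60.9 and 61.6 mm for two docked neighbours, so it is down at seat level rather than sprung up.
- **Glass:** its rim is within 0.3 mm of where it started.
- **Tongs:** they stand within 0.5 mm of their first position.
- **Other objects:** nothing else looks moved in the last picture.
- **Forces:** the highest reading I saw was about 7 N.

**What disagreed:**
- Two ways of locating the held light over the dock differed by 2–4 mm across the image. I used a value in between and let the ring contact settle it.
- Turning resistance rose at about 19° and stayed level. The light may have reached its stop before the end of the turn, with the tongs slipping slightly on the stub.

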